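Empty the tipping pan into the draining rack

TASK

Push the dark slatted draining rack across the table until the edge of its rim that faces the tipping stand meets the blue scribed line all along, and leave it there. Then swing the pan's red paddle lever smoothly up and over to its stop so that both pieces of cheese slide out of the pan into the rack, and leave the pan tipped over to drain. Do not touch the cheese with the gripper, and leave everything else on the table where it is.

Things in the scene. Friction and masses are not known exactly. Their poses are not given: they have to be found in the camera images.
- stand: Fixed stainless tipping stand. Origin on the table, below the pivot axis (190 mm high), midway between the cheeks. x runs along the pivot axis (roughly away from the robot), z up; the pan pours towards -y. Cheeks at x = +-88 mm slant to a base plate x +-125, y +55 to +165 mm, 8 mm thick. Below 45 mm height all is free up to y = +45 mm.
- line_mid (a point): Middle of the 3 mm wide blue line scribed on the table along the stand's x axis (stand y = 0), 420 mm long; this point is at stand x = -30 mm, axes as the stand's. Nothing stops the rack at the line.
- pivot (a point): Point on the pivot axis, 190 mm high, in the middle of the paddle's width (at x = -155 mm in the stand's frame). Turns with the cradle: its axes equal the stand's when the cradle is at rest.
- paddle_tip (a point): Middle of the free edge of the red paddle, 136 mm from the pivot axis. The paddle is a flat plate 92 mm wide along the axis, 8 mm thick, 80 to 136 mm from the axis, in a plane through it. A bar at x = -118 mm joins it to the shaft. At rest the lever points to the stand's +y, 80 degrees from upright, tip 214 mm high; fully tipped it leans 25 degrees past upright to -y.
- cradle (a joint): Tip angle of the cradle (lever and pan together), rad: 0 at rest with the pan level, 1.83 at the stop, fully tipped. Positive turns the lever up and over towards the stand's -y, a right-handed turn about the stand's +x. Stiff pivot that stays where it is left; lifting the paddle from rest takes about 8 to 13 N at its tip.
- pan_mid (a point): Aluminium pan 136 mm wide carried by the cradle between the cheeks, with a sloping spout towards -y; this point is on the pivot axis midway between the cheeks and turns with the pan. The spout's lip is 97 mm from the axis, so about 90 mm above the table when tipped. Cheese slides out from about 1.2 to 1.6 rad.
- rack: Loose dark slatted steel rack, about 0.8 kg, 340 mm along its y, 216 mm along its x over the rim's lips, 43 mm high, slats 14 mm up. The long walls (outer face at x = +-100 mm) carry an 8 mm lip outward at the top. Origin in the middle of its underside. Its +x side faces the stand; +y points roughly to the robot, along the line. Push it on its -x side.
- rack_edge_near (a point): On the outer edge of the rim's lip that faces the stand, 150 mm from its middle towards the robot's end, 42 mm above the table.
- rack_edge_far (a point): The same at the end farther from the robot.
- cheese_large: Cut piece of white cheese 73x53x52 mm, 0.2 kg, lying in the pan. Origin in the middle of its underside.
- cheese_small: Cut piece of white cheese 64x43x43 mm, 0.12 kg, lying in the pan. Origin in the middle of its underside.
- timer: Green and white round kitchen timer, 71 mm across, 38 mm high; bystander.
- ph_meter: Yellow hand meter 131x34x20 mm lying flat; bystander.
- brush: Turquoise hand brush 85x30x55 mm; bystander.
- weight_200g: Chromed check weight, 30 mm across, 36 mm high; bystander.
- follower: White round mould follower with a knob, 88 mm across, 31 mm high; bystander.
- label_roll: Roll of white labels, 93 mm across, 40 mm high; bystander.
Not all that is in view belongs to the job. What is shaped like the cheese_large but pink or purple is not meant.

How it is judged:
By the outcome, as a careful person would: the job done as asked, in the order asked, and still so for the second after the job is handed in, with the robot touching nothing.
It also fails if it takes over 72 s, if anything falls off the work surface, if the arm or the gripper's body presses on something with over 40 N, if the wrist force passes 120 N, or if a joint passes its speed limit or range.

ROBOT

A 7-joint arm with a two-finger parallel gripper is mounted at the origin on the work surface; the furniture and walls round the work are solid. World frame = base frame: x ahead of the robot, y to its left, z up, the work surface at z = 0. Lengths are in m, angles in rad, forces in N, time in s.
With the tool pointing down it reaches from about 0.425 to 0.875 m from the base axis. Payload 4.7 kg.
Tool frame: the origin (TCP) lies at the very end of the fingers, on their centre line; the grasp point (between the pads) lies 19 mm behind it; z points along the fingers, y is the line along which they close (so a half turn about z gives the same grasp; the last joint's range is limited). The gripper opens to 87 mm and grips with 3 to 60 N. Pads are 19 mm wide; open, the fingers measure 117 mm over their backs; the gripper's body (75 mm by 190 mm) begins 51 mm behind the grasp point.
Start: joints at [-1.294, 0.321, -0.07, 1.45, 0.023, 1.371, -0.057], TCP at [0.169, 0.628, 0.223] pointing down, gripper open.
Joint ranges: [-2.86, 2.86], [-0.3, 2.09], [-1.38, 1.24], [0.06, 2.45], [-1.56, 4.7], [0.09, 2.05], [-2.69, 2.69]. Speed limits (rad/s): [2.57, 2.57, 3.14, 3.14, 3.14, 3.14, 3.14].

INTERFACE

Orientations are given as a rotation vector (axis times angle).
In Python, from bench import ctrl, vision gives the robot as it stands.
- The arm moves only by the tool jog_arm, never from a script. Its argument "increments" is a list of rows, each an object of numbers: "tx", "ty", "tz": the shift along the tool's x, y, z in mm; "wx", "wy", "wz": the turn, a rotation vector about the tool's x, y, z in rad; "gripper": the opening, from 0 (shut) to 1 (fully open). In form: [{"tx": .., "ty": .., "tz": .., "wx": .., "wy": .., "wz": .., "gripper": ..}, ...]. A call has exactly 5 rows; each row is the pose to reach, as a shift and turn from the pose commanded when the call began, along the tool's axes at that moment; what a row does not reach only later rows make up. A row lasts 1/12 s, in which the tool goes at most 41.7 mm and 7.16 degrees, less where a joint would pass 70% of its speed; a pose out of reach is approached as far as the arm can. A call with a gripper value outside its range is refused whole. The fingers move at their own pace and stop on an object; "grip_force" is the grip in N (left out, the last holds). Time passes only in rows, so rows that repeat a pose let the fingers close, or fill a call up. It gives the time, the measured TCP pose, the force, the opening and the grip force at its end, in the units of the state.
- ctrl.get_state(): the state, without advancing time (a new reading comes with each control period).
- vision.get_image(name): name is "side" or "top" or "wrist"; returns a dict with "color" (400x640x3 uint8, blue, green, red), "fx", "fy", "cx", "cy" (pixels), "extrinsics" (4x4, takes a point from world to camera coordinates). Camera axes: x right, y down, z forward; pixel columns grow to the right and rows downward; lengths in m; the calibration is good to about 2 mm. A picture is of the moment at which its call begins. There is no depth.
- ctrl.close_job(): hands the job in; it is judged then, once.
Trained networks look in the newest picture that a camera, given by its name, has taken for a name from the list of things; names that differ only in an ending like _2 or _b are one class to them, and where a whole thing is asked for, a point or a joint stands for the part that bears it (a point fixed in the world has none). Each returns a list of dicts, best first, with "conf" (0 to 1); they miss things now and then, are a little off and sometimes report something else, mostly with a low value. They report only what shows in the picture. A call takes as long as a camera call. They do not tell look-alikes from the thing itself.
- vision.spot_in(camera, thing): "bbox" ([left, top, right, bottom] in pixels, round what is visible of it).
The state is a dict: "time": time; "joint_positions": joint angles; "qd": joint speeds; "joint_torque": joint torques, N m; "position": TCP position; "tool_rot": TCP orientation; "ft_force": force on the tool from outside, world axes, zero at the start; "torque": the same for the moment, N m; "grip_width": opening from 0.0 (shut) to 1.0 (fully open); "grip_force": force on a finger pad.
Only numpy, scipy, OpenCV 4.12 (cv2) and the standard library are available. Lean on these libraries where they do the work, as an engineer would, in place of code of your own. Each camera call takes 0.05 s, during which the arm holds its last target. There are 200 camera calls.

## Working session

There is one attempt and no reset: what is moved stays moved. The work goes in short steps, Python scripts to look and compute and a tool call to move; the robot and the scene stay as the last step left them, time stands still between calls to the robot, and variables do not carry over. Pictures are saved under pics/ and viewed, at most 10 in all, crops included, and the job is handed in when it is done.

Besides the shell and the picture viewer there is one more tool, called after "Call:" by a JSON object that holds its "api" and its "payload". jog_arm: Moves the arm, as the interface text tells. Its arguments: {"type":"object","properties":{"increments":{"type":"array"},"grip_force":{"type":"number"}},"required":["increments"]}

```bash
mkdir -p pics
cat > h.py <<'E'
import numpy as np, cv2
from bench import ctrl, vision
from scipy.spatial.transform import Rotation as R
def K(i): return np.array([[i['fx'],0,i['cx']],[0,i['fy'],i['cy']],[0,0,1.]])
def proj(i,P):
    P=np.atleast_2d(P); E=i['extrinsics']; c=P@E[:3,:3].T+E[:3,3]; p=c@K(i).T; return p[:,:2]/p[:,2:]
def back(i,uv,z):
    E=i['extrinsics']; uv=np.atleast_2d(uv); d=np.c_[uv,np.ones(len(uv))]@np.linalg.inv(K(i)).T@E[:3,:3]
    o=-E[:3,:3].T@E[:3,3]; return o+d*((z-o[2])/d[:,2])[:,None]
E
python3 - <<'E'
from h import *
ims=[]
for n in ('top','side'):
    i=vision.get_image(n); cv2.imwrite(f'pics/{n}0.png',i['color'])
    np.save(f'{n}_cal.npy',i,allow_pickle=True)
    print(n,i['fx'],np.round(-i['extrinsics'][:3,:3].T@i['extrinsics'][:3,3],3))
    for t in ['stand','rack','paddle_tip','pan_mid','cheese_large','cheese_small','timer','ph_meter','brush','weight_200g','follower','label_roll']:
        print(t,[(np.round(d['bbox']).astype(int).tolist(),round(d['conf'],2)) for d in vision.spot_in(n,t)[:3]])
s=ctrl.get_state(); print(s['time'],s['position'],s['tool_rot'])
E
```

```text
top 422.2115482427004 [0.33  0.031 1.407]
stand [([257, 127, 346, 237], 0.65), ([259, 131, 350, 236], 0.27)]
rack [([323, 142, 404, 256], 0.92)]
paddle_tip [([257, 130, 346, 235], 0.68)]
pan_mid [([256, 128, 347, 239], 0.91)]
cheese_large [([416, 158, 438, 181], 0.68), ([249, 270, 272, 300], 0.56)]
cheese_small [([284, 151, 309, 168], 0.62)]
timer [([267, 229, 288, 251], 0.81)]
ph_meter [([236, 234, 265, 268], 0.71), ([286, 152, 307, 168], 0.35), ([256, 127, 347, 239], 0.25)]
brush [([190, 158, 208, 171], 0.8)]
weight_200g [([225, 165, 248, 189], 0.71), ([451, 233, 458, 241], 0.59), ([267, 229, 288, 251], 0.43)]
follower [([222, 164, 245, 187], 0.94)]
label_roll [([208, 205, 236, 233], 0.91)]
side 404.2223764252006 [-0.108 -0.839  0.706]
stand [([260, 157, 372, 234], 0.56)]
rack []
paddle_tip [([259, 156, 374, 202], 0.88)]
pan_mid [([259, 157, 371, 205], 0.73)]
cheese_large [([415, 266, 440, 297], 0.77), ([201, 222, 231, 249], 0.68), ([311, 172, 323, 184], 0.58)]
cheese_small [([324, 176, 346, 191], 0.49), ([256, 221, 276, 241], 0.45)]
timer [([255, 221, 274, 240], 0.56)]
ph_meter [([225, 219, 265, 226], 0.64)]
brush [([278, 182, 294, 187], 0.62)]
weight_200g [([385, 330, 396, 348], 0.68)]
follower [([287, 194, 299, 206], 0.69), ([283, 220, 419, 298], 0.27), ([259, 154, 370, 234], 0.22)]
label_roll [([244, 196, 273, 215], 0.86)]
1.3 [0.16889981 0.62768303 0.22257523] [4.11632344e-01 3.11447143e+00 8.12628925e-05]
```

```bash
ls . pics
```

```text
.:
h.py
pics
side_cal.npy
top_cal.npy

pics:
side0.png
top0.png
```

Run:
```python
import cv2
t=cv2.imread('pics/top0.png')[115:315,180:470]; cv2.imwrite('pics/top0c.png',cv2.resize(t,None,fx=2.75,fy=2.75,interpolation=cv2.INTER_CUBIC))
t=cv2.imread('pics/side0.png')[140:360,190:460]; cv2.imwrite('pics/side0c.png',cv2.resize(t,None,fx=2.7,fy=2.7,interpolation=cv2.INTER_CUBIC))
```

```text
(no output)
```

View pics/top0c.png

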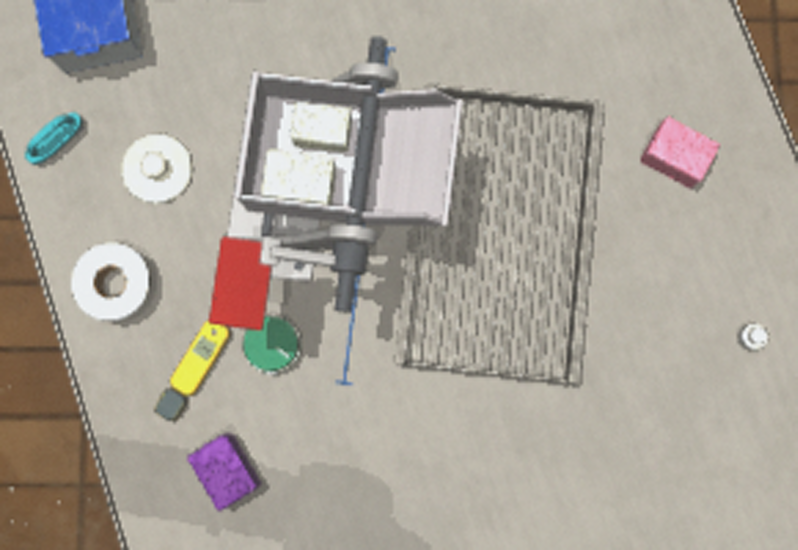

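View pics/side0c.png

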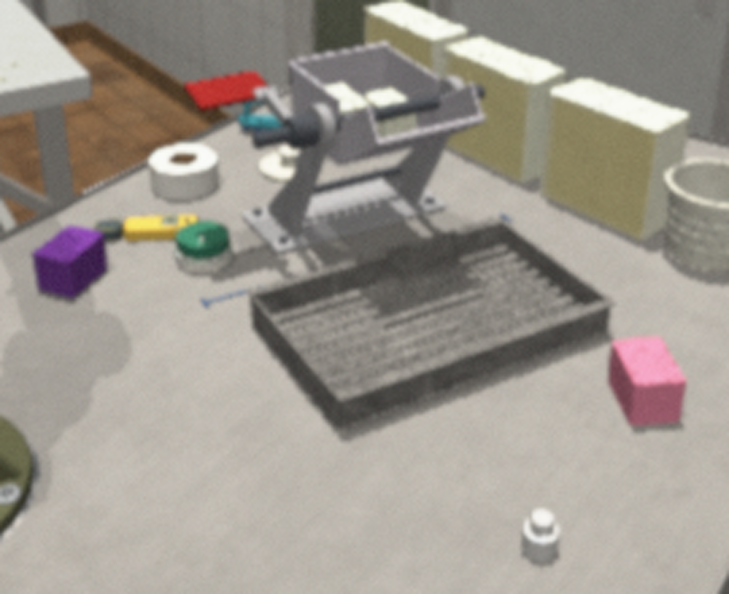

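The top view shows the line from (305,254) to (322,132) px, the rack with its corner rims at about (326,248), (391,255), (399,152), and the red paddle at about (267,218). Cheese candidates are the white pieces in the pan at (288,178) and (297,161) (chosen); the pink block at (427,170) and purple block at (261,286) are look-alikes. No cheese is to be grasped.

```bash
cat >> h.py <<'E'
from scipy.optimize import least_squares
T=np.load('top_cal.npy',allow_pickle=True).item(); S=np.load('side_cal.npy',allow_pickle=True).item()
def pts(p,L):  # p=x,y,yaw ; L local points
    c,s=np.cos(p[2]),np.sin(p[2]); L=np.array(L,float); return np.c_[p[0]+c*L[:,0]-s*L[:,1],p[1]+s*L[:,0]+c*L[:,1],L[:,2]]
def fit(obs,p0):
    f=lambda p: np.concatenate([(proj(i,pts(p,[l]))[0]-uv) for i,l,uv in obs])
    r=least_squares(f,p0,loss='soft_l1'); return r.x, f(r.x).reshape(-1,2)
E
python3 - <<'E'
from h import *
tc=lambda u,v:np.array([180+(u-.5)/2.75,115+(v-.5)/2.75]); sc=lambda u,v:np.array([190+(u-.5)/2.7,140+(v-.5)/2.7])
# line
for n,i in (('T',T),('S',S)):
    b=i['color'].astype(int); m=(b[...,0]-b[...,2]>35)&(b[...,0]-b[...,1]>15)
    m[:,:]=m&(np.arange(640)[None]>(290 if n=='T' else 255))&(np.arange(640)[None]<(330 if n=='T' else 390))
    v,u=np.nonzero(m); P=back(i,np.c_[u,v],0); k=(P[:,0]>.3)&(P[:,0]<.85)&(abs(P[:,1])<.3)
    print(n,k.sum(),np.c_[u,v,P[:,:2].round(3)][k][::max(1,k.sum()//12)].tolist())
for n,i,c,l in (('T',T,tc,[(345,383),(390,48)]),('S',S,sc,[(205,302),(507,217)])):
    print(n,back(i,[c(*q) for q in l],0).round(3).tolist())
h=.043; a,b=.108,.170
obs=[(T,(a,b,h),tc(403,366)),(T,(-a,b,h),tc(580,384)),(T,(-a,-b,h),tc(603,103)),
(S,(a,b,h),sc(254,296)),(S,(-a,b,h),sc(337,405)),(S,(-a,-b,h),sc(609,302)),(S,(a,-b,h),sc(505,227))]
p,r=fit(obs,[.6,-.1,np.pi/2+1.6]); print('rack',p.round(4),r.round(1).tolist())
print(proj(T,[[.5,0,0],[.6,0,0],[.5,.1,0]]).round(1))
# paddle at rest
print('paddle T corners @.2',back(T,[tc(229,238),tc(271,243),tc(211,326),tc(263,329)],.209).round(3).tolist())
for n in['timer','ph_meter','label_roll','follower','brush','weight_200g','cheese_large','cheese_small']:
    pass
print(back(T,[tc(270,345),tc(202,358),tc(170,405),tc(112,282),tc(754,337),tc(680,150),tc(225,472)],.02).round(3).tolist())
E
```

```text
T 57 [[320.0, 132.0, 0.782, 0.057], [320.0, 133.0, 0.778, 0.057], [320.0, 136.0, 0.768, 0.057], [310.0, 215.0, 0.493, 0.092], [309.0, 219.0, 0.48, 0.096], [309.0, 224.0, 0.463, 0.096], [308.0, 228.0, 0.45, 0.099], [307.0, 232.0, 0.437, 0.102], [307.0, 235.0, 0.427, 0.102], [307.0, 239.0, 0.413, 0.102], [306.0, 243.0, 0.4, 0.106], [305.0, 247.0, 0.387, 0.109], [305.0, 250.0, 0.377, 0.109], [305.0, 253.0, 0.367, 0.109], [307.0, 254.0, 0.364, 0.102]]
S 1 [[266.0, 252.0, 0.366, 0.108]]
T [[0.364, 0.108, 0.0], [0.781, 0.051, 0.0]]
S [[0.366, 0.11, 0.0], [0.783, 0.054, 0.0]]
rack [ 0.5387 -0.0829  1.4574] [[-1.7, -0.1], [1.1, 0.5], [1.0, -0.0], [-3.2, -1.4], [1.1, -0.4], [3.2, 0.7], [-2.4, -3.6]]
[[337.5 212.8]
 [337.1 183.5]
 [307.7 213.1]]
paddle T corners @.2 [[0.51, 0.218, 0.209], [0.504, 0.174, 0.209], [0.418, 0.235, 0.209], [0.415, 0.181, 0.209]]
[[0.409, 0.196, 0.02], [0.394, 0.277, 0.02], [0.339, 0.314, 0.02], [0.486, 0.388, 0.02], [0.414, -0.379, 0.02], [0.642, -0.302, 0.02], [0.261, 0.248, 0.02]]
```

```bash
cat >> h.py <<'E'
def draw(i,img,P,s,col,off):
    q=(proj(i,P)+.5-off)*s; cv2.polylines(img,[np.round(q).astype(int)],False,col,1)
E
python3 - <<'E'
from h import *
out=[]
p=[.5387,-.0829,1.4574]
for i,(u0,v0,u1,v1) in((T,(295,125,415,265)),(S,(255,215,425,305))):
    s=390/(u1-u0); im=cv2.resize(i['color'][v0:v1,u0:u1],None,fx=s,fy=s,interpolation=cv2.INTER_CUBIC)
    for a,z,c in((.108,.043,(0,255,0)),(.1,0,(0,0,255))):
        draw(i,im,pts(p,[(a,.17,z),(-a,.17,z),(-a,-.17,z),(a,-.17,z),(a,.17,z)]),s,c,[u0,v0])
    draw(i,im,[[.365,.1095,0],[.782,.0525,0]],s,(0,255,255),[u0,v0])
    out.append(cv2.copyMakeBorder(im,0,460-im.shape[0],0,0,0))
cv2.imwrite('pics/ov1.png',np.hstack(out))
E
```

```text
(no output)
```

View pics/ov1.png

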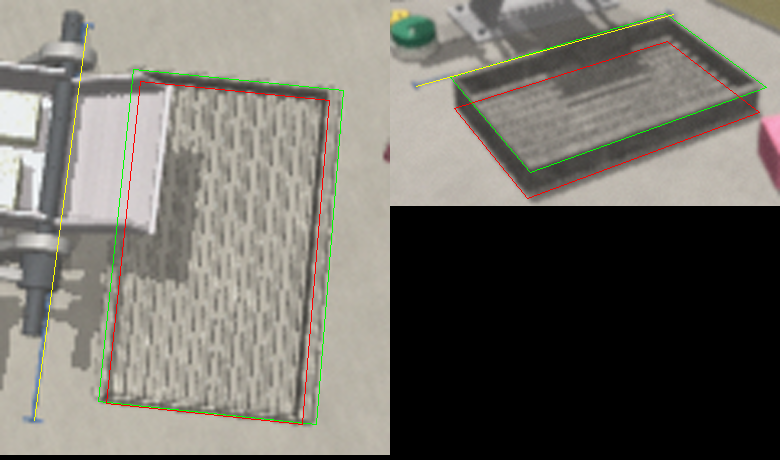

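Call:
{"api": "jog_arm", "payload": {"increments": [{"tx": -135,"ty": -75,"tz": -137},{"tx": -135,"ty": -75,"tz": -137},{"tx": -135,"ty": -75,"tz": -137},{"tx": -135,"ty": -75,"tz": -137},{"tx": -135,"ty": -75,"tz": -137}]}}

```text
validation failed for argument at $.in...
```

Call:
{"api": "jog_arm", "payload": {"increments": [{"tx": -143,"ty": -148},{"tx": -143,"ty": -148},{"tx": -143,"ty": -148},{"tx": -143,"ty": -148},{"tx": -143,"ty": -148}]}}

```text
validation failed for argument at $.in...
```

```bash
cat >> h.py <<'E'
import json
def log():
    s=ctrl.get_state(); j=np.array(s['joint_positions']); rv=np.array(s['tool_rot'])
    open('log.txt','a').write(json.dumps([j.tolist(),list(map(float,s['position'])),rv.tolist()])+'\n')
    M=R.from_rotvec(rv).as_matrix(); print('t',round(s['time'],2),'pos',np.round(s['position'],4),'x',M[:,0].round(3),'y',M[:,1].round(3),'z',M[:,2].round(3),'F',np.round(s['ft_force'],1),'j',j.round(2)); return s,M
E
python3 -c "
from h import *
log()"
```

```text
t 1.3 pos [0.1689 0.6277 0.2226] x [-0.966  0.26  -0.   ] y [0.26  0.966 0.   ] z [ 0.  0. -1.] F [-0.6  0.1 -0.2] j [-1.29  0.32 -0.07  1.45  0.02  1.37 -0.06]
```

Call:
{"api": "jog_arm", "payload": {"increments": [{"tx": -135,"ty": -75,"tz": -137,"wx": 0,"wy": 0,"wz": 0,"gripper": 1},{"tx": -135,"ty": -75,"tz": -137,"wx": 0,"wy": 0,"wz": 0,"gripper": 1},{"tx": -135,"ty": -75,"tz": -137,"wx": 0,"wy": 0,"wz": 0,"gripper": 1},{"tx": -135,"ty": -75,"tz": -137,"wx": 0,"wy": 0,"wz": 0,"gripper": 1},{"tx": -135,"ty": -75,"tz": -137,"wx": 0,"wy": 0,"wz": 0,"gripper": 1}]}}

```text
time: 1.72
position: [0.2809, 0.5188, 0.3614]
tool_rot: [0.412, 3.114, 0.001]
ft_force: [0.8, 0.4, 0.1]
grip_width: 1.001
grip_force: 0.0
```

Call:
{"api": "jog_arm", "payload": {"increments": [{"tx": -143,"ty": -148,"tz": 0,"wx": 0,"wy": 0,"wz": 0,"gripper": 1},{"tx": -143,"ty": -148,"tz": 0,"wx": 0,"wy": 0,"wz": 0,"gripper": 1},{"tx": -143,"ty": -148,"tz": 0,"wx": 0,"wy": 0,"wz": 0,"gripper": 1},{"tx": -143,"ty": -148,"tz": 0,"wx": 0,"wy": 0,"wz": 0,"gripper": 1},{"tx": -143,"ty": -148,"tz": 0,"wx": 0,"wy": 0,"wz": 0,"gripper": 1}]}}

```text
time: 2.13
position: [0.3804, 0.3377, 0.36]
tool_rot: [0.413, 3.114, 0.001]
ft_force: [1.6, 0.2, -0.3]
grip_width: 0.998
grip_force: 0.0
```

```bash
python3 -c "
from h import *
log()"
```

```text
t 2.13 pos [0.3804 0.3377 0.36  ] x [-0.965  0.261 -0.001] y [0.261 0.965 0.001] z [ 0.001  0.001 -1.   ] F [ 1.6  0.2 -0.3] j [-0.94 -0.02  0.16  1.57  0.    1.59  0.53]
```

Call:
{"api": "jog_arm", "payload": {"increments": [{"tx": -127,"ty": -163,"tz": 0,"wx": 0,"wy": 0,"wz": 0.6,"gripper": 1},{"tx": -127,"ty": -163,"tz": 0,"wx": 0,"wy": 0,"wz": 0.6,"gripper": 1},{"tx": -127,"ty": -163,"tz": 0,"wx": 0,"wy": 0,"wz": 0.6,"gripper": 1},{"tx": -127,"ty": -163,"tz": 0,"wx": 0,"wy": 0,"wz": 0.6,"gripper": 1},{"tx": -127,"ty": -163,"tz": 0,"wx": 0,"wy": 0,"wz": 0.6,"gripper": 1}]}}

```text
time: 2.55
position: [0.4602, 0.1473, 0.36]
tool_rot: [1.323, 2.849, 0.002]
ft_force: [0.7, 0.1, -1.2]
grip_width: 1.002
grip_force: 0.0
```

Call:
{"api": "jog_arm", "payload": {"increments": [{"tx": -189,"ty": -83,"tz": 0,"wx": 0,"wy": 0,"wz": 0.6,"gripper": 1},{"tx": -189,"ty": -83,"tz": 0,"wx": 0,"wy": 0,"wz": 0.6,"gripper": 1},{"tx": -189,"ty": -83,"tz": 0,"wx": 0,"wy": 0,"wz": 0.6,"gripper": 1},{"tx": -189,"ty": -83,"tz": 0,"wx": 0,"wy": 0,"wz": 0.6,"gripper": 1},{"tx": -189,"ty": -83,"tz": 0,"wx": 0,"wy": 0,"wz": 0.6,"gripper": 1}]}}

```text
time: 2.97
position: [0.5197, -0.0503, 0.3601]
tool_rot: [2.105, 2.331, 0.002]
ft_force: [0.0, -0.3, 0.0]
grip_width: 1.0
grip_force: 0.0
```

Call:
{"api": "jog_arm", "payload": {"increments": [{"tx": -206,"ty": -22,"tz": 0,"wx": 0,"wy": 0,"wz": 0.2425,"gripper": 1},{"tx": -206,"ty": -22,"tz": 0,"wx": 0,"wy": 0,"wz": 0.2425,"gripper": 1},{"tx": -206,"ty": -22,"tz": 0,"wx": 0,"wy": 0,"wz": 0.2425,"gripper": 1},{"tx": -206,"ty": -22,"tz": 0,"wx": 0,"wy": 0,"wz": 0.2425,"gripper": 1},{"tx": -206,"ty": -22,"tz": 0,"wx": 0,"wy": 0,"wz": 0.2425,"gripper": 1}]}}

```text
time: 3.38
position: [0.5195, -0.2571, 0.3601]
tool_rot: [2.365, 2.067, 0.002]
ft_force: [0.5, 0.2, 0.3]
grip_width: 1.0
grip_force: 0.0
```

```bash
python3 -c "
from h import *
log()
i=vision.get_image('wrist'); cv2.imwrite('pics/w1.png',i['color'])
p=[.5387,-.0829,1.4574]
print(proj(i,pts(p,[(-.108,.17,.043),(-.108,-.17,.043),(.108,.17,.043),(.108,-.17,.043)])).round(0).tolist())"
```

```text
t 3.38 pos [ 0.5195 -0.2571  0.3601] x [0.134 0.991 0.   ] y [ 0.991 -0.134  0.001] z [ 0.001  0.    -1.   ] F [0.5 0.2 0.3] j [-0.26  0.16  0.79  1.42 -0.12  1.6   0.38]
[[215.0, 130.0], [425.0, 125.0], [198.0, -26.0], [436.0, -31.0]]
```

Call:
{"api": "jog_arm", "payload": {"increments": [{"tx": 0,"ty": -4,"tz": 340,"wx": 0,"wy": 0,"wz": 0,"gripper": 1},{"tx": 0,"ty": -4,"tz": 340,"wx": 0,"wy": 0,"wz": 0,"gripper": 1},{"tx": 0,"ty": -4,"tz": 340,"wx": 0,"wy": 0,"wz": 0,"gripper": 1},{"tx": 0,"ty": -4,"tz": 340,"wx": 0,"wy": 0,"wz": 0,"gripper": 1},{"tx": 0,"ty": -4,"tz": 205,"wx": 0,"wy": 0,"wz": 0,"gripper": 1}]}}

```text
time: 3.85
position: [0.5157, -0.2537, 0.1525]
tool_rot: [-2.365, -2.067, -0.001]
ft_force: [1.6, -0.3, -0.3]
grip_width: 1.002
grip_force: 0.0
```

Call:
{"api": "jog_arm", "payload": {"increments": [{"tx": 0,"ty": 0,"tz": 40,"wx": 0,"wy": 0,"wz": 0,"gripper": 1},{"tx": 0,"ty": 0,"tz": 80,"wx": 0,"wy": 0,"wz": 0,"gripper": 1},{"tx": 0,"ty": 0,"tz": 115,"wx": 0,"wy": 0,"wz": 0,"gripper": 1},{"tx": 0,"ty": 0,"tz": 135,"wx": 0,"wy": 0,"wz": 0,"gripper": 1},{"tx": 0,"ty": 0,"tz": 135,"wx": 0,"wy": 0,"wz": 0,"gripper": 1}]}}

```text
time: 4.27
position: [0.5123, -0.2522, 0.0148]
tool_rot: [-2.359, -2.063, 0.007]
ft_force: [-1.1, 0.7, 0.5]
grip_width: 0.999
grip_force: 0.0
```

Call:
{"api": "jog_arm", "payload": {"increments": [{"tx": 15,"ty": 0,"tz": 0,"wx": 0,"wy": 0,"wz": 0,"gripper": 1},{"tx": 30,"ty": 0,"tz": 0,"wx": 0,"wy": 0,"wz": 0,"gripper": 1},{"tx": 40,"ty": 0,"tz": 0,"wx": 0,"wy": 0,"wz": 0,"gripper": 1},{"tx": 46,"ty": 0,"tz": 0,"wx": 0,"wy": 0,"wz": 0,"gripper": 1},{"tx": 50,"ty": 0,"tz": 0,"wx": 0,"wy": 0,"wz": 0,"gripper": 1}]}}

```text
time: 4.68
position: [0.5237, -0.204, 0.0207]
tool_rot: [2.363, 2.068, 0.002]
ft_force: [-0.1, -0.7, 0.8]
grip_width: 1.002
grip_force: 0.0
```

Call:
{"api": "jog_arm", "payload": {"increments": [{"tx": 4,"ty": 0,"tz": 0,"wx": 0,"wy": 0,"wz": 0,"gripper": 1},{"tx": 8,"ty": 0,"tz": 0,"wx": 0,"wy": 0,"wz": 0,"gripper": 1},{"tx": 12,"ty": 0,"tz": 0,"wx": 0,"wy": 0,"wz": 0,"gripper": 1},{"tx": 16,"ty": 0,"tz": 0,"wx": 0,"wy": 0,"wz": 0,"gripper": 1},{"tx": 20,"ty": 0,"tz": 0,"wx": 0,"wy": 0,"wz": 0,"gripper": 1}]}}

```text
time: 5.1
position: [0.5246, -0.1886, 0.02]
tool_rot: [2.365, 2.063, -0.005]
ft_force: [-1.7, -6.0, 1.2]
grip_width: 0.998
grip_force: 3.3
```

Call:
{"api": "jog_arm", "payload": {"increments": [{"tx": 5,"ty": 0,"tz": 0,"wx": 0,"wy": 0,"wz": 0,"gripper": 1},{"tx": 10,"ty": 0,"tz": 0,"wx": 0,"wy": 0,"wz": 0,"gripper": 1},{"tx": 15,"ty": 0,"tz": 0,"wx": 0,"wy": 0,"wz": 0,"gripper": 1},{"tx": 20,"ty": 0,"tz": 0,"wx": 0,"wy": 0,"wz": 0,"gripper": 1},{"tx": 24,"ty": 0,"tz": 0,"wx": 0,"wy": 0,"wz": 0,"gripper": 1}]}}

```text
time: 5.52
position: [0.5281, -0.1648, 0.02]
tool_rot: [2.366, 2.062, -0.004]
ft_force: [0.3, -7.5, 0.5]
grip_width: 1.002
grip_force: 3.2
```

Call:
{"api": "jog_arm", "payload": {"increments": [{"tx": 4,"ty": 0,"tz": 0,"wx": 0,"wy": 0,"wz": 0,"gripper": 1},{"tx": 8,"ty": 0,"tz": 0,"wx": 0,"wy": 0,"wz": 0,"gripper": 1},{"tx": 11,"ty": 0,"tz": 0,"wx": 0,"wy": 0,"wz": 0,"gripper": 1},{"tx": 13,"ty": 0,"tz": 0,"wx": 0,"wy": 0,"wz": 0,"gripper": 1},{"tx": 14,"ty": 0,"tz": 0,"wx": 0,"wy": 0,"wz": 0,"gripper": 1}]}}

```text
time: 5.93
position: [0.5301, -0.151, 0.02]
tool_rot: [2.366, 2.062, -0.004]
ft_force: [-0.9, -6.6, 0.7]
grip_width: 1.006
grip_force: 3.3
```

Run:
```python
from h import *
log(); out=[]
t=vision.get_image('top')['color']; s=vision.get_image('side')['color']; cv2.imwrite('pics/t2.png',t);cv2.imwrite('pics/s2.png',s)
for im,(u0,v0,u1,v1) in((t,(290,125,390,265)),(s,(245,205,395,285))):
    sc=4; out.append(cv2.resize(im[v0:v1,u0:u1],None,fx=sc,fy=sc,interpolation=cv2.INTER_CUBIC))
a,b=out; b=cv2.resize(b,(400,int(b.shape[0]*400/b.shape[1])))
cv2.imwrite('pics/c2.png',np.hstack([a,cv2.copyMakeBorder(b,0,a.shape[0]-b.shape[0],0,0,0)]))
```

```text
t 5.93 pos [ 0.5301 -0.151   0.02  ] x [ 0.137  0.991 -0.004] y [ 0.991 -0.137  0.001] z [ 0.    -0.004 -1.   ] F [-0.9 -6.6  0.7] j [-0.36  0.36  0.69  1.93 -0.28  0.94  0.32]
```

View pics/c2.png

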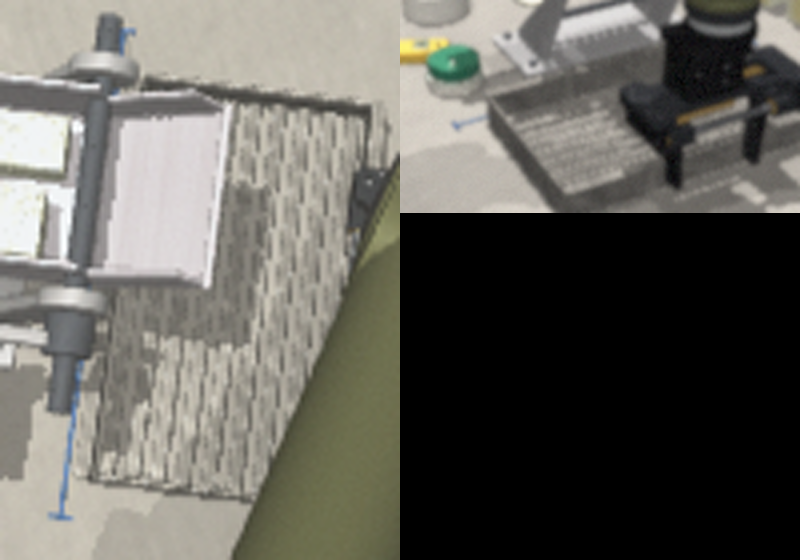

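```bash
cat >> h.py <<'E'
L0=np.array([.365,.1095]); dd=np.array([.417,-.057]); dd/=np.linalg.norm(dd); nn=np.array([-dd[1],dd[0]]); O=L0+(L0*0+dd)*(.24)
def stand(P): P=np.atleast_2d(P)[:,:2]-O; return np.c_[P@dd,P@nn]
def unst(x,y): return O+x*dd+y*nn
E
python3 - <<'E'
from h import *
im=cv2.imread('pics/t2.png')
q=lambda u,v:[290+(u-1.5)/4,125+(v-1.5)/4]
print('TCP',stand([ .5301,-.151])*1e3, 'O',O)
print(stand(back(T,[q(77,478),q(143,77),q(371,104)],.043))*1e3)
g=cv2.cvtColor(im,cv2.COLOR_BGR2GRAY)
for v in (230,234,238,242,244): print(v,im[v,302:318].tolist())
E
```

```text
TCP [[ -41.14126013 -235.74024174]] O [0.60278882 0.07699649]
[[-208.89999635  -11.17752414]
 [ 128.04926886  -21.32179901]
 [ 128.76542759 -212.26406893]]
230 [[182, 197, 201], [182, 193, 200], [180, 195, 197], [178, 190, 197], [180, 191, 197], [183, 177, 166], [173, 133, 107], [175, 188, 195], [145, 156, 162], [165, 177, 181], [171, 183, 188], [166, 178, 183], [82, 88, 89], [123, 132, 135], [111, 120, 123], [114, 122, 125]]
234 [[180, 194, 199], [181, 195, 198], [179, 193, 198], [177, 190, 195], [173, 181, 184], [172, 132, 100], [182, 178, 170], [177, 188, 195], [167, 180, 186], [158, 170, 175], [152, 163, 167], [131, 140, 143], [108, 117, 120], [122, 131, 134], [107, 113, 116], [108, 116, 118]]
238 [[180, 192, 197], [178, 191, 196], [179, 191, 197], [177, 187, 192], [178, 168, 157], [172, 136, 109], [176, 190, 194], [169, 181, 185], [169, 181, 185], [167, 179, 184], [174, 185, 189], [78, 83, 86], [125, 135, 137], [124, 135, 138], [161, 175, 180], [169, 180, 186]]
242 [[179, 192, 197], [181, 192, 198], [179, 190, 197], [178, 185, 188], [188, 145, 111], [183, 178, 171], [182, 195, 200], [199, 210, 214], [173, 185, 193], [160, 171, 176], [119, 128, 131], [104, 113, 116], [117, 125, 127], [177, 187, 190], [172, 186, 191], [164, 176, 180]]
244 [[180, 192, 198], [180, 194, 199], [180, 194, 198], [180, 186, 189], [178, 136, 109], [179, 193, 197], [173, 186, 191], [153, 165, 168], [147, 159, 162], [123, 132, 135], [71, 76, 79], [109, 116, 118], [119, 128, 130], [173, 180, 183], [168, 179, 185], [166, 177, 181]]
```

Call:
{"api": "jog_arm", "payload": {"increments": [{"tx": 2,"ty": 0,"tz": 0,"wx": 0,"wy": 0,"wz": 0,"gripper": 1},{"tx": 4,"ty": 0,"tz": 0,"wx": 0,"wy": 0,"wz": 0,"gripper": 1},{"tx": 6,"ty": 0,"tz": 0,"wx": 0,"wy": 0,"wz": 0,"gripper": 1},{"tx": 8,"ty": 0,"tz": 0,"wx": 0,"wy": 0,"wz": 0,"gripper": 1},{"tx": 9,"ty": 0,"tz": 0,"wx": 0,"wy": 0,"wz": 0,"gripper": 1}]}}

```text
time: 6.45
position: [0.5312, -0.1422, 0.02]
tool_rot: [2.366, 2.062, -0.004]
ft_force: [-1.3, -6.9, 1.3]
grip_width: 1.005
grip_force: 3.3
```

Call:
{"api": "jog_arm", "payload": {"increments": [{"tx": 0,"ty": 0,"tz": 0,"wx": 0,"wy": 0,"wz": 0,"gripper": 1},{"tx": -6,"ty": 0,"tz": 0,"wx": 0,"wy": 0,"wz": 0,"gripper": 1},{"tx": -30,"ty": 0,"tz": 0,"wx": 0,"wy": 0,"wz": 0,"gripper": 1},{"tx": -45,"ty": 0,"tz": -40,"wx": 0,"wy": 0,"wz": 0,"gripper": 1},{"tx": -45,"ty": 0,"tz": -80,"wx": 0,"wy": 0,"wz": 0,"gripper": 1}]}}

```text
time: 6.87
position: [0.522, -0.1866, 0.0982]
tool_rot: [-2.369, -2.059, 0.01]
ft_force: [1.5, -0.5, 1.0]
grip_width: 1.0
grip_force: 0.0
```

Call:
{"api": "jog_arm", "payload": {"increments": [{"tx": -150,"ty": 0,"tz": -130,"wx": 0,"wy": 0,"wz": 0,"gripper": 1},{"tx": -150,"ty": 0,"tz": -130,"wx": 0,"wy": 0,"wz": 0,"gripper": 1},{"tx": -150,"ty": 0,"tz": -130,"wx": 0,"wy": 0,"wz": 0,"gripper": 1},{"tx": -150,"ty": 0,"tz": -130,"wx": 0,"wy": 0,"wz": 0,"gripper": 1},{"tx": -150,"ty": 0,"tz": -130,"wx": 0,"wy": 0,"wz": 0,"gripper": 1}]}}

```text
time: 7.28
position: [0.5047, -0.3349, 0.2323]
tool_rot: [2.366, 2.063, 0.002]
ft_force: [0.1, -0.6, -0.1]
grip_width: 1.001
grip_force: 0.0
```

Run:
```python
from h import *
log(); out=[]
t=vision.get_image('top')['color']; s=vision.get_image('side')['color']; cv2.imwrite('pics/t3.png',t);cv2.imwrite('pics/s3.png',s)
for im,(u0,v0,u1,v1) in((t,(290,125,390,265)),(s,(245,195,395,295))):
    sc=4; out.append(cv2.resize(im[v0:v1,u0:u1],None,fx=sc,fy=sc,interpolation=cv2.INTER_CUBIC))
a,b=out; b=cv2.resize(b,(400,int(b.shape[0]*400/b.shape[1])))
cv2.imwrite('pics/c3.png',np.hstack([a,cv2.copyMakeBorder(b,0,a.shape[0]-b.shape[0],0,0,0)]))
```

```text
t 7.28 pos [ 0.5047 -0.3349  0.2323] x [ 0.136  0.991 -0.001] y [ 0.991 -0.136  0.003] z [ 0.003 -0.001 -1.   ] F [ 0.1 -0.6 -0.1] j [-0.14  0.28  0.83  1.58 -0.21  1.37  0.58]
```

View pics/c3.png

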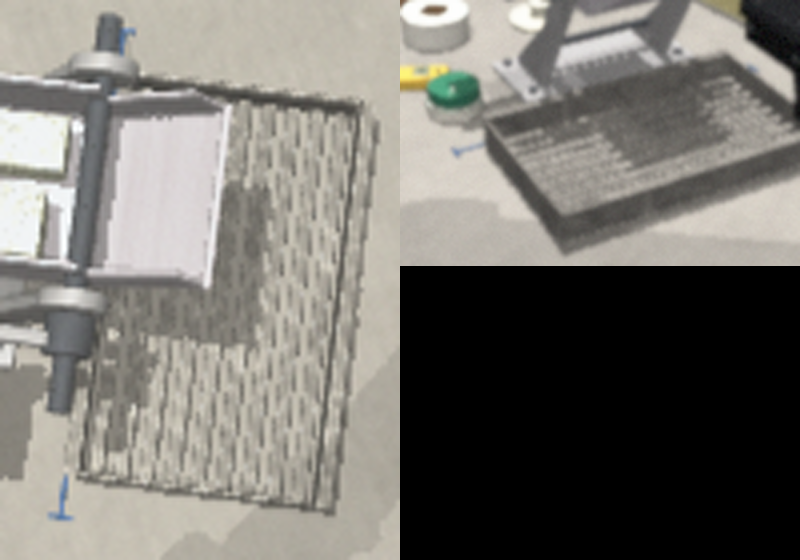

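```bash
cat >> h.py <<'E'
def rect(i,z,x0,x1,y0,y1,s=1000):
    xs=np.arange(x0,x1,1/s); ys=np.arange(y0,y1,1/s); X,Y=np.meshgrid(xs,ys)
    P=O+X[...,None]*dd+Y[...,None]*nn; P=np.c_[P.reshape(-1,2),np.full(X.size,z)]
    uv=proj(i,P).astype(np.float32).reshape(*X.shape,2)
    return cv2.remap(i['color'],uv[...,0],uv[...,1],cv2.INTER_CUBIC)
E
python3 - <<'E'
from h import *
T['color']=cv2.imread('pics/t3.png'); 
r=rect(T,.043,-.22,.14,-.24,.02)
g=r.astype(int)
print('right, rows y -232..-204')
for a,b in((-.205,-.15),(-.15,-.09),(-.09,-.03),(-.03,.03),(.03,.08),(.08,.12)):
    c=g[8:36:2,int((a+.22)*1000):int((b+.22)*1000),1].mean(1); print((a,b),c.round().astype(int).tolist())
print('left rows y -20..+10 (green, b-r)')
for a,b in((-.205,-.19),(-.19,-.175),(-.175,-.16)):
    w=g[220:252:2,int((a+.22)*1000):int((b+.22)*1000)]; print((a,b),w[...,1].mean(1).round().astype(int).tolist(),(w[...,0]-w[...,2]).mean(1).round().astype(int).tolist())
E
```

```text
right, rows y -232..-204
(-0.205, -0.15) [169, 169, 170, 171, 174, 164, 135, 111, 117, 143, 156, 153, 157, 157]
(-0.15, -0.09) [173, 174, 175, 177, 181, 170, 141, 118, 133, 165, 176, 175, 184, 179]
(-0.09, -0.03) [188, 188, 188, 189, 190, 177, 150, 129, 138, 159, 166, 166, 174, 168]
(-0.03, 0.03) [192, 192, 193, 193, 194, 188, 162, 135, 141, 164, 171, 169, 173, 161]
(0.03, 0.08) [188, 187, 186, 187, 190, 180, 152, 128, 140, 164, 169, 168, 175, 159]
(0.08, 0.12) [187, 187, 187, 188, 189, 175, 146, 130, 146, 168, 173, 171, 178, 165]
left rows y -20..+10 (green, b-r)
(-0.205, -0.19) [151, 137, 128, 101, 116, 166, 178, 176, 179, 181, 180, 183, 189, 190, 191, 191] [-14, -11, -11, -9, -10, -14, -16, -17, -18, -17, -16, -17, -18, -18, -18, -18]
(-0.19, -0.175) [168, 138, 125, 109, 118, 158, 181, 178, 179, 179, 171, 176, 188, 192, 192, 192] [-15, -12, -11, -11, -11, -15, -17, -17, -17, -18, -17, -17, -18, -18, -18, -18]
(-0.175, -0.16) [150, 134, 131, 99, 104, 157, 178, 173, 177, 177, 172, 177, 188, 190, 189, 189] [-14, -13, -13, -9, -9, -15, -17, -16, -15, -15, -16, -17, -18, -18, -17, -18]
```

Run:
```python
from h import *
for f,ss in(('pics/top0.png',((-.235,-.21),(-.20,-.16),(-.16,-.12),(.16,.177))),('pics/t3.png',((-.235,-.225),(-.222,-.214),(.165,.177)))):
    T['color']=cv2.imread(f); g=rect(T,0,-.24,.18,-.012,.012,2000).astype(int)
    for a,b in ss:
        w=g[:,int((a+.24)*2000):int((b+.24)*2000)]; q=(w[...,0]-w[...,2]).mean(1)+17; q[q<12]=0
        y=np.arange(len(q))/2-12; print('T',f,(a,b),'line y mm',round((q*y).sum()/q.sum(),2) if q.sum() else None)
for f,ss in(('pics/side0.png',((-.235,-.215),(-.21,-.19),(.12,.177))),('pics/s3.png',((-.235,-.215),(.14,.177)))):
    S['color']=cv2.imread(f); g=rect(S,0,-.24,.18,-.012,.012,2000).astype(int)
    for a,b in ss:
        w=g[:,int((a+.24)*2000):int((b+.24)*2000)]; q=(w[...,0]-w[...,2]).mean(1); q-=np.median(q);q[q<8]=0
        y=np.arange(len(q))/2-12; print('S',f,(a,b),round((q*y).sum()/q.sum(),2) if q.sum() else None, q.max().round())
# side lip edge, stand side (top outer edge z=.042)
g=rect(S,.043,-.22,.14,-.02,.02,1000).astype(int)[...,1]
for a,b in((-.2,-.17),(-.17,-.14),(-.14,-.1),(.09,.125)):
    print((a,b),g[::2,int((a+.22)*1000):int((b+.22)*1000)].mean(1).round().astype(int).tolist())
```

```text
T pics/top0.png (-0.235, -0.21) line y mm 1.01
T pics/top0.png (-0.2, -0.16) line y mm 1.19
T pics/top0.png (-0.16, -0.12) line y mm 3.2
T pics/top0.png (0.16, 0.177) line y mm 4.32
T pics/t3.png (-0.235, -0.225) line y mm 0.93
T pics/t3.png (-0.222, -0.214) line y mm 1.09
T pics/t3.png (0.165, 0.177) line y mm 4.27
S pics/side0.png (-0.235, -0.215) 1.54 15.0
S pics/side0.png (-0.21, -0.19) 1.75 14.0
S pics/side0.png (0.12, 0.177) None 0.0
S pics/s3.png (-0.235, -0.215) 1.31 17.0
S pics/s3.png (0.14, 0.177) None 0.0
(-0.2, -0.17) [86, 96, 109, 124, 137, 147, 154, 157, 155, 151, 145, 139, 133, 129, 125, 122, 120, 121, 125, 131]
(-0.17, -0.14) [90, 99, 111, 125, 137, 147, 153, 156, 156, 154, 152, 150, 147, 145, 143, 141, 139, 138, 138, 140]
(-0.14, -0.1) [85, 91, 98, 106, 113, 118, 123, 128, 133, 139, 146, 153, 159, 162, 163, 162, 158, 153, 147, 142]
(0.09, 0.125) [95, 102, 111, 121, 131, 141, 149, 157, 166, 174, 181, 188, 194, 198, 202, 204, 206, 206, 207, 207]
```

Run:
```python
from h import *
im=(cv2.imread('pics/top0.png').astype(int)+cv2.imread('pics/t3.png'))//2
for v in range(128,142): print(v,[f"{a[0]-a[2]}/{a[1]}" for a in im[v,313:328]])
im=cv2.imread('pics/top0.png').astype(int)
A=[]
for v in range(212,253):
    w=(im[v,298:318,0]-im[v,298:318,2])+10; w[w<8]=0
    if w.sum()>40 and w.max()>30: A.append([298+(w*np.arange(20)).sum()/w.sum(),v])
A=np.array(A); P=stand(back(T,A,0)); print(np.c_[P*1e3][::3].round(1).tolist()); print(np.polyfit(P[:,0],P[:,1],1))
im=cv2.imread('pics/side0.png').astype(int)
for v in range(216,226): print(v,[f"{a[0]-a[2]}" for a in im[v,370:386]])
```

```text
128 ['-17/186', '-16/177', '-10/145', '-5/140', '-4/143', '-5/142', '-14/168', '-16/185', '-16/181', '-16/183', '-18/186', '-18/186', '-17/187', '-16/182', '-18/186']
129 ['-17/186', '-13/150', '1/101', '5/110', '4/116', '4/110', '-2/116', '-11/147', '-17/183', '-17/181', '-15/185', '-17/189', '-17/185', '-17/185', '-17/184']
130 ['-18/187', '-11/147', '3/94', '5/107', '6/112', '6/104', '2/94', '-5/117', '-15/184', '-17/181', '-16/183', '-18/187', '-18/186', '-17/185', '-17/184']
131 ['-17/186', '-7/128', '4/98', '5/108', '5/113', '4/101', '1/92', '-8/125', '-18/185', '-16/182', '-17/181', '-17/182', '-17/184', '-16/184', '-17/183']
132 ['-16/183', '-4/106', '6/99', '5/107', '3/97', '4/103', '7/91', '42/104', '58/150', '49/146', '40/149', '-17/181', '-18/185', '-17/184', '-17/185']
133 ['-16/181', '-1/104', '6/101', '8/108', '5/106', '5/100', '9/91', '50/103', '40/121', '14/145', '23/133', '-17/182', '-16/184', '-16/184', '-17/183']
134 ['-17/180', '1/92', '4/102', '7/110', '4/110', '3/98', '13/87', '63/107', '15/131', '-14/180', '-13/175', '-16/184', '-16/182', '-18/183', '-16/182']
[... 1740 characters left out ...]
'-14', '-15', '-13', '-15', '-14', '-16']
220 ['-12', '-14', '-14', '-13', '-11', '2', '16', '14', '5', '-6', '-12', '-14', '-13', '-14', '-13', '-13']
221 ['-12', '-12', '-11', '-13', '-12', '-5', '6', '12', '12', '-1', '-11', '-16', '-13', '-14', '-14', '-15']
222 ['-10', '-13', '-12', '-10', '-10', '-10', '-4', '-6', '-2', '-8', '-12', '-12', '-16', '-13', '-14', '-14']
223 ['-9', '-9', '-7', '-10', '-6', '-7', '-6', '-7', '-10', '-10', '-13', '-15', '-14', '-12', '-14', '-13']
224 ['-7', '-6', '-6', '-5', '-4', '-7', '-5', '-7', '-7', '-12', '-13', '-14', '-14', '-13', '-14', '-13']
225 ['-4', '-8', '-4', '-8', '-7', '-6', '-5', '-5', '-7', '-9', '-10', '-11', '-12', '-14', '-15', '-14']
```

Run:
```python
from h import *
print(stand(back(T,[[320.46,134.5],[320.15,136.5],[322,132.4]],0))*1e3)
# expected pivot of shaft etc: side tick far
print(stand(back(S,[[376.8,220.4]],0))*1e3, stand(back(S,[[265.8,251.6]],0))*1e3)
```

```text
[[171.45724627   1.72014036]
 [164.22564464   1.85578196]
 [179.58639543  -2.58965822]]
[[178.20697884   1.59331727]] [[-239.03716035    1.28968562]]
```

Run:
```python
from h import *
i=vision.get_image('wrist'); E=i['extrinsics']; c=-E[:3,:3].T@E[:3,3]; s,M=log()
print('cam',c.round(3),'in tool',(M.T@(c-s['position'])).round(3),'look',E[2,:3].round(3), 'fx',i['fx'])
cv2.imwrite('pics/w4.png',i['color'])
for x,y,z in((-.212,0,.043),(-.192,-.216,.043),(.128,-.216,.043),(.128,0,.043),(-.23,0,0),(.17,0,0)): print((x,y,z),proj(i,[*unst(x,y+.0014),z]).round())
```

```text
t 7.43 pos [ 0.5048 -0.3352  0.2315] x [ 0.139  0.99  -0.002] y [ 0.99  -0.139  0.003] z [ 0.003 -0.002 -1.   ] F [ 0.4  0.4 -1.2] j [-0.14  0.28  0.83  1.58 -0.21  1.37  0.57]
cam [ 0.514 -0.27   0.398] in tool [ 0.065  0.    -0.166] look [-0.03  -0.255 -0.967] fx 288.07752993776535
(-0.212, 0, 0.043) [[ 120. -299.]]
(-0.192, -0.216, 0.043) [[177. -12.]]
(0.128, -0.216, 0.043) [[478. -13.]]
(0.128, 0, 0.043) [[ 510. -299.]]
(-0.23, 0, 0) [[ 131. -238.]]
(0.17, 0, 0) [[ 524. -239.]]
```

Call:
{"api": "jog_arm", "payload": {"increments": [{"tx": 190,"ty": -80,"tz": -20,"wx": 0,"wy": 0,"wz": 0,"gripper": 1},{"tx": 190,"ty": -80,"tz": -20,"wx": 0,"wy": 0,"wz": 0,"gripper": 1},{"tx": 190,"ty": -80,"tz": -20,"wx": 0,"wy": 0,"wz": 0,"gripper": 1},{"tx": 190,"ty": -80,"tz": -20,"wx": 0,"wy": 0,"wz": 0,"gripper": 1},{"tx": 190,"ty": -80,"tz": -20,"wx": 0,"wy": 0,"wz": 0,"gripper": 1}]}}

```text
time: 7.85
position: [0.4503, -0.1291, 0.2486]
tool_rot: [-2.362, -2.069, 0.001]
ft_force: [0.8, 1.9, -0.1]
grip_width: 1.001
grip_force: 0.0
```

Call:
{"api": "jog_arm", "payload": {"increments": [{"tx": 172,"ty": -49,"tz": 0,"wx": 0,"wy": 0,"wz": 0,"gripper": 1},{"tx": 172,"ty": -49,"tz": 0,"wx": 0,"wy": 0,"wz": 0,"gripper": 1},{"tx": 172,"ty": -49,"tz": 0,"wx": 0,"wy": 0,"wz": 0,"gripper": 1},{"tx": 172,"ty": -49,"tz": 0,"wx": 0,"wy": 0,"wz": 0,"gripper": 1},{"tx": 172,"ty": -49,"tz": 0,"wx": 0,"wy": 0,"wz": 0,"gripper": 1}]}}

```text
time: 8.27
position: [0.4233, 0.0524, 0.2483]
tool_rot: [-2.351, -2.078, 0.001]
ft_force: [0.2, -0.1, -0.0]
grip_width: 0.996
grip_force: 0.0
```

Run:
```python
from h import *
log(); i=vision.get_image('wrist'); cv2.imwrite('pics/w5.png',i['color']); np.save('w5.npy',i,allow_pickle=True)
im=i['color'].copy()
print('edge/line',proj(i,[[*unst(-.212,.0014),.043],[*unst(-.13,.0014),.043],[*unst(-.24,.0014),0],[*unst(-.212,.0014),0]]).round(1).tolist())
cv2.imwrite('pics/w5v.png',im)
```

```text
t 8.27 pos [0.4233 0.0524 0.2483] x [0.123 0.992 0.002] y [ 0.992 -0.123 -0.003] z [-0.003  0.002 -1.   ] F [ 0.2 -0.1 -0. ] j [-0.63 -0.2   0.39  1.93  0.07  1.4  -0.38]
edge/line [[292.9, 141.7], [358.1, 142.5], [276.0, 140.0], [296.0, 140.2]]
```

View pics/w5v.png

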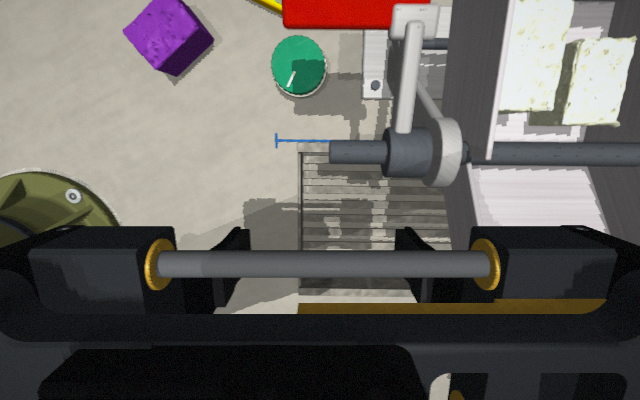

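Run:
```python
from h import *
im=cv2.imread('pics/w5.png').astype(int)
for a,b in((282,294),(302,308),(308,314),(314,320),(320,326)):
    w=im[136:156,a:b].mean(1); print(a,[f"{int(r[0]-r[2])}/{int(r[1])}" for r in w])
i=np.load('w5.npy',allow_pickle=True).item()
for y in(-.004,0,.004): print(proj(i,[[*unst(-.2,y),.043],[*unst(-.2,y),0]]).round(2).tolist())
```

```text
282 ['-18/187', '-18/188', '-18/188', '55/137', '149/115', '90/123', '-17/179', '-19/190', '-19/189', '-18/190', '-19/191', '-19/191', '-18/191', '-18/191', '-18/190', '-18/189', '-19/189', '-19/189', '-19/188', '-19/189']
302 ['-18/187', '-17/187', '-19/185', '37/156', '150/117', '114/119', '-4/142', '-16/160', '-15/163', '-17/162', '-16/161', '-16/161', '-16/158', '-16/156', '-15/153', '-14/147', '-8/86', '-9/95', '-8/92', '-8/95']
308 ['-17/186', '-18/185', '-18/184', '30/149', '150/114', '106/105', '-2/115', '-16/166', '-15/168', '-15/165', '-16/162', '-16/159', '-15/156', '-15/159', '-16/158', '-16/158', '-9/98', '-10/109', '-8/104', '-10/103']
314 ['-19/188', '-19/186', '-18/186', '16/160', '144/112', '116/108', '-4/141', '-14/154', '-15/163', '-16/160', '-17/162', '-15/166', '-16/169', '-17/175', '-17/178', '-17/178', '-10/102', '-8/103', '-10/103', '-10/108']
320 ['-17/187', '-18/187', '-18/186', '6/159', '140/114', '129/105', '6/122', '-15/148', '-16/160', '-17/161', '-16/158', '-15/154', '-16/153', '-16/154', '-16/157', '-16/157', '-10/98', '-10/103', '-10/104', '-8/86']
[[302.45, 146.19], [304.57, 144.23]]
[[302.44, 142.96], [304.56, 141.33]]
[[302.42, 139.71], [304.55, 138.42]]
```

Near end: the line (rows 139–141 px) lies exactly beside the lip edge (row ~142 px), so the rack is at the line within about 0.5 mm, and the far lip profile is parallel. Now the lever: fit the kinematics and plan the swing.

```bash
cat >> h.py <<'E'
O=O+nn*.0014
import itertools
Y,Z=np.array([0,1.,0]),np.array([0,0,1.])
def fk(q,par,sg):
    o4,o6,ot,d1,d2,d3,d4=par; Rm=np.eye(3); p=np.zeros(3)
    ax=[-Z,Y,sg[0]*Z,Y,sg[1]*Z,Y,sg[2]*Z]; pt=[[0,0,0],[0,0,d1],[0,0,0],[o4,0,d2],[o4,0,0],[o6,0,d3],[o6,0,0]]
    last=np.zeros(3)
    for a,c,t in zip(ax,pt,q):
        c=np.array(c,float); 
        if c[2]==0: c[2]=last[2]; 
        p=p+Rm@(c-last); last=c; Rm=Rm@R.from_rotvec(a*t).as_matrix()
    p=p+Rm@(np.array([ot,0,d4])-last)
    return p,Rm@np.array([[0,1,0],[sg[3],0,0],[0,0,1.]]).T if False else Rm
LIM=np.array([[-2.86,2.86],[-.3,2.09],[-1.38,1.24],[.06,2.45],[-1.56,4.7],[.09,2.05],[-2.69,2.69]])
E
cat > fitk.py <<'E'
from h import *
L=[json.loads(l) for l in open('log.txt')]
L=[L[0]]+L[1:]
best=None
for sg in itertools.product([1,-1],repeat=3):
    def f(v,full=False):
        out=[]
        for q,p,rv in L:
            pp,Rm=fk(q,v[:7],sg); Rt=R.from_rotvec(v[7:10]).as_matrix()
            out+=[(pp-p)*10,(R.from_matrix((Rm@Rt).T@R.from_rotvec(rv).as_matrix())).as_rotvec()*2]
        return np.concatenate(out)
    for y0 in(1.57,-1.57):
        r=least_squares(f,[0,0,0,.3,.7,1.1,1.35,0,0,y0])
        if best is None or r.cost<best[0]: best=(r.cost,sg,r.x)
print(best[0],best[1],best[2].round(4)); np.save('kin.npy',np.array([best[1],best[2]],dtype=object),allow_pickle=True)
E
python3 fitk.py; wc -l log.txt
```

```text
0.14501562987328875 (-1, -1, -1) [ 0.0229  0.0036  0.0286 -0.2419  0.2107  0.73    0.6061  0.     -0.
  1.5708]
7 log.txt
```

Call:
{"api": "jog_arm", "payload": {"increments": [{"tx": 0,"ty": 0,"tz": -40,"wx": 0,"wy": 0,"wz": 0,"gripper": 0},{"tx": 0,"ty": 0,"tz": -80,"wx": 0,"wy": 0,"wz": 0,"gripper": 0},{"tx": 30,"ty": -11,"tz": -110,"wx": 0,"wy": 0,"wz": -0.1,"gripper": 0},{"tx": 65,"ty": -24,"tz": -120,"wx": 0,"wy": 0,"wz": -0.22,"gripper": 0},{"tx": 100,"ty": -37,"tz": -120,"wx": 0,"wy": 0,"wz": -0.34,"gripper": 0}]}}

```text
time: 8.73
position: [0.4031, 0.1502, 0.3724]
tool_rot: [1.975, 2.442, 0.008]
ft_force: [0.9, 1.2, -0.0]
grip_width: 0.705
grip_force: 0.0
```

```bash
python3 -c "
from h import *
log()"
```

```text
t 8.73 pos [0.4031 0.1502 0.3724] x [-0.209  0.978  0.003] y [0.978 0.209 0.005] z [ 0.004  0.003 -1.   ] F [ 0.9  1.2 -0. ] j [-0.74 -0.2   0.27  1.7   0.05  1.63 -0.26]
```

Call:
{"api": "jog_arm", "payload": {"increments": [{"tx": 175,"ty": -6,"tz": 0,"wx": 0,"wy": 0,"wz": -0.44,"gripper": 0},{"tx": 175,"ty": -6,"tz": 0,"wx": 0,"wy": 0,"wz": -0.44,"gripper": 0},{"tx": 175,"ty": -6,"tz": 0,"wx": 0,"wy": 0,"wz": -0.44,"gripper": 0},{"tx": 175,"ty": -6,"tz": 0,"wx": 0,"wy": 0,"wz": -0.44,"gripper": 0},{"tx": 175,"ty": -6,"tz": 0,"wx": 0,"wy": 0,"wz": -0.44,"gripper": 0}]}}

```text
time: 9.15
position: [0.3562, 0.3257, 0.3673]
tool_rot: [-1.38, -2.818, 0.003]
ft_force: [-1.4, -0.1, -0.5]
grip_width: 0.325
grip_force: 0.0
```

Call:
{"api": "jog_arm", "payload": {"increments": [{"tx": 0,"ty": 0,"tz": 0,"wx": 0,"wy": -0.12,"wz": 0,"gripper": 0},{"tx": 0,"ty": 0,"tz": 0,"wx": 0,"wy": -0.24,"wz": 0,"gripper": 0},{"tx": 0,"ty": 0,"tz": 0,"wx": 0,"wy": -0.36,"wz": 0,"gripper": 0},{"tx": 0,"ty": 0,"tz": 0,"wx": 0,"wy": -0.48,"wz": 0,"gripper": 0},{"tx": 0,"ty": 0,"tz": 0,"wx": 0,"wy": -0.6,"wz": 0,"gripper": 0}]}}

```text
time: 9.57
position: [0.3606, 0.3191, 0.3698]
tool_rot: [1.148, 2.306, -0.357]
ft_force: [0.7, 0.0, -0.5]
grip_width: 0.015
grip_force: 0.0
```

```bash
python3 -c "
from h import *
log()"; sed -i 's/^    for y0 in(1.57,-1.57):/    for y0 in(1.57,-1.57):/' fitk.py; python3 fitk.py
```

```text
t 9.57 pos [0.3606 0.3191 0.3698] x [-0.495  0.656 -0.569] y [0.798 0.603 0.001] z [ 0.344 -0.453 -0.822] F [ 0.7  0.  -0.5] j [-1.09  0.06 -0.09  1.59  0.53  1.79 -0.49]
0.2155784836753728 (-1, -1, -1) [ 0.0178  0.0088  0.0225  0.3198  0.7703  1.286   1.7153  0.     -0.
  1.5708]
```

```bash
cat >> h.py <<'E'
def tcp_at(th,Mt,x=-.160,rc=.105,press=.0015):
    a=np.deg2rad(80)-th; e=np.array([np.sin(a),np.cos(a)]); n=np.array([-np.cos(a),np.sin(a)])  # (stand y, z)
    n3=np.array([*(nn*n[0]),n[1]]); h=.0095*abs(Mt[:,0]@n3)+.015*abs(Mt[:,1]@n3)+0
    yz=rc*e+(press-.004-h)*n
    return np.array([*unst(x,yz[0]),.190+yz[1]])
def mt(az,dn=0):  # tool z at stand azimuth az (rad from +x stand), pitched down dn; tool y = horizontal
    a=az+np.arctan2(dd[1],dd[0]); z=np.array([np.cos(a)*np.cos(dn),np.sin(a)*np.cos(dn),-np.sin(dn)]); y=np.array([-np.sin(a),np.cos(a),0]); return np.c_[np.cross(y,z),y,z]
E
cat > ik.py <<'E'
from h import *
sg,v=np.load('kin.npy',allow_pickle=True); v=np.array(v,float); Rt=R.from_rotvec(v[7:10]).as_matrix()
def ik(p,M,q0):
    def f(q):
        pp,Rm=fk(q,v[:7],sg); return np.r_[(pp-p)*10,R.from_matrix((Rm@Rt).T@M).as_rotvec()*3,(q-q0)*.02]
    r=least_squares(f,np.clip(q0,LIM[:,0]+.02,LIM[:,1]-.02),bounds=(LIM[:,0]+.01,LIM[:,1]-.01)); return r.x,np.linalg.norm(f(r.x)[:6])
if __name__=='__main__':
  q0=np.array([-1.09,.06,-.09,1.59,.53,1.79,-.49])
  for az in (-15,-30,-45,-60,-75,-90):
    for dn in(0,.15,.4):
      M=mt(np.deg2rad(az),dn); q=q0; o=[]
      for k in (.3,.7,1.): q,_=ik(np.array([.36,.32,.37])*(1-k)+k*(tcp_at(0,M)-.12*M[:,2]),M,q)
      for th in np.linspace(0,1.83,5):
        q,e=ik(tcp_at(th,M),M,q); o.append((round(e,2),round(float(np.min(np.minimum(q-LIM[:,0],LIM[:,1]-q))),2)))
      print(az,dn,o,q.round(2))
E
python3 ik.py
```

```text
-15 0 [(np.float64(0.0), 0.13), (np.float64(0.0), 0.08), (np.float64(0.02), 0.01), (np.float64(0.3), 0.01), (np.float64(0.57), 0.01)] [-0.3   0.49 -0.99  2.44  1.53  2.04 -1.2 ]
-15 0.15 [(np.float64(0.0), 0.09), (np.float64(0.0), 0.06), (np.float64(0.04), 0.01), (np.float64(0.3), 0.01), (np.float64(0.57), 0.01)] [ 0.07  0.23 -1.37  2.44  1.39  1.78 -0.96]
-15 0.4 [(np.float64(0.0), 0.07), (np.float64(0.0), 0.07), (np.float64(0.0), 0.03), (np.float64(0.16), 0.01), (np.float64(0.42), 0.01)] [-1.28 -0.29  0.09  2.44  1.16  1.46 -0.54]
-30 0 [(np.float64(0.0), 0.34), (np.float64(0.0), 0.32), (np.float64(0.0), 0.24), (np.float64(0.0), 0.13), (np.float64(0.0), 0.03)] [-1.29  0.25  0.05  2.42  1.27  1.71 -1.12]
-30 0.15 [(np.float64(0.0), 0.34), (np.float64(0.0), 0.3), (np.float64(0.0), 0.23), (np.float64(0.0), 0.13), (np.float64(0.0), 0.02)] [-1.23  0.07 -0.    2.43  1.23  1.64 -0.96]
-30 0.4 [(np.float64(0.0), 0.3), (np.float64(0.0), 0.29), (np.float64(0.0), 0.25), (np.float64(0.0), 0.16), (np.float64(0.0), 0.05)] [-1.12 -0.18 -0.03  2.4   1.11  1.51 -0.68]
-45 0 [(np.float64(0.0), 0.29)
[... 1395 characters left out ...]
np.float64(0.0), 0.25), (np.float64(0.0), 0.2), (np.float64(0.0), 0.15), (np.float64(0.0), 0.09), (np.float64(0.0), 0.04)] [-1.77  0.7   1.2   1.8   0.41  1.59 -0.46]
-90 0 [(np.float64(0.01), 0.01), (np.float64(0.0), 0.01), (np.float64(0.0), 0.01), (np.float64(0.0), 0.01), (np.float64(0.0), 0.01)] [-1.55  1.26  1.23  1.57  0.25  1.79 -0.33]
-90 0.15 [(np.float64(0.0), 0.02), (np.float64(0.0), 0.01), (np.float64(0.0), 0.01), (np.float64(0.0), 0.01), (np.float64(0.0), 0.01)] [-1.55  1.13  1.23  1.58  0.24  1.77 -0.35]
-90 0.4 [(np.float64(0.0), 0.12), (np.float64(0.0), 0.08), (np.float64(0.0), 0.04), (np.float64(0.0), 0.01), (np.float64(0.0), 0.01)] [-1.56  0.89  1.23  1.61  0.22  1.73 -0.39]
```

Call:
{"api": "jog_arm", "payload": {"increments": [{"tx": 0,"ty": 0,"tz": 0,"wx": 0,"wy": -0.12,"wz": 0,"gripper": 0},{"tx": 0,"ty": 0,"tz": 0,"wx": 0,"wy": -0.24,"wz": 0,"gripper": 0},{"tx": 0,"ty": 0,"tz": 0,"wx": 0,"wy": -0.36,"wz": 0,"gripper": 0},{"tx": 0,"ty": 0,"tz": 0,"wx": 0,"wy": -0.48,"wz": 0,"gripper": 0},{"tx": 0,"ty": 0,"tz": 0,"wx": 0,"wy": -0.6,"wz": 0,"gripper": 0}]}}

```text
time: 9.98
position: [0.3604, 0.3193, 0.3691]
tool_rot: [0.883, 1.778, -0.608]
ft_force: [0.3, 0.1, -0.5]
grip_width: -0.001
grip_force: 0.0
```

Call:
{"api": "jog_arm", "payload": {"increments": [{"tx": 0,"ty": 0,"tz": 0,"wx": 0,"wy": -0.12,"wz": 0,"gripper": 0},{"tx": 0,"ty": 0,"tz": 0,"wx": 0,"wy": -0.24,"wz": 0,"gripper": 0},{"tx": 0,"ty": 0,"tz": 0,"wx": 0,"wy": -0.34,"wz": 0,"gripper": 0},{"tx": 0,"ty": 0,"tz": 0,"wx": 0,"wy": -0.37,"wz": 0,"gripper": 0},{"tx": 0,"ty": 0,"tz": 0,"wx": 0,"wy": -0.37,"wz": 0,"gripper": 0}]}}

```text
time: 10.4
position: [0.3599, 0.319, 0.3677]
tool_rot: [0.715, 1.446, -0.725]
ft_force: [-0.1, 0.3, -0.2]
grip_width: 0.004
grip_force: 0.0
```

```bash
cat >> h.py <<'E'
def rel(p,Mg,s,M):
    return (M.T@(np.array(p)-s['position'])*1e3).round(1), R.from_matrix(M.T@Mg).as_rotvec().round(3)
E
python3 -c "
from h import *
s,M=log(); G=mt(-np.pi/4)
a=tcp_at(0,G)-.13*G[:,2]-[0,0,.006]; print(a,rel(a,G,s,M))
b=tcp_at(0,G)-[0,0,.006]; print(b,rel(b,G,s,M))
print([ (x,unst(*x).round(3)) for x in((-.201,.134),(-.201,.079))])"
```

```text
t 10.4 pos [0.3599 0.319  0.3677] x [-0.001 -0.006 -1.   ] y [ 0.797  0.604 -0.004] z [ 0.604 -0.797  0.005] F [-0.1  0.3 -0.2] j [-1.68  0.49  0.36  1.74  1.    2.04 -0.7 ]
[0.38015132 0.30838768 0.18874366] (array([179. ,  10.5,  19.9]), array([-0.001,  0.005,  0.004]))
[0.45877892 0.20486135 0.18874366] (array([179.6,  10.7, 149.9]), array([-0.001,  0.005,  0.004]))
[((-0.201, 0.134), array([0.422, 0.238])), ((-0.201, 0.079), array([0.415, 0.184]))]
```

Call:
{"api": "jog_arm", "payload": {"increments": [{"tx": 36,"ty": 2,"tz": 0,"wx": 0,"wy": 0,"wz": 0,"gripper": 0},{"tx": 75,"ty": 4,"tz": 0,"wx": 0,"wy": 0,"wz": 0,"gripper": 0},{"tx": 115,"ty": 6,"tz": 5,"wx": 0,"wy": 0,"wz": 0,"gripper": 0},{"tx": 150,"ty": 8,"tz": 10,"wx": 0,"wy": 0.003,"wz": 0.003,"gripper": 0},{"tx": 179,"ty": 10,"tz": 20,"wx": 0,"wy": 0.005,"wz": 0.004,"gripper": 0}]}}

```text
time: 10.82
position: [0.3812, 0.3092, 0.1878]
tool_rot: [0.73, 1.457, -0.716]
ft_force: [0.7, -0.1, 0.1]
grip_width: 0.005
grip_force: 0.0
```

```bash
python3 -c "
from h import *
s,M=log(); G=mt(-np.pi/4)
b=tcp_at(0,G)-[0,0,.006]; print(b,rel(b,G,s,M))
im=vision.get_image('side')['color'][130:290,210:390]; cv2.imwrite('pics/s6.png',cv2.resize(im,None,fx=3.5,fy=3.5,interpolation=cv2.INTER_CUBIC))"
```

```text
t 10.82 pos [0.3812 0.3092 0.1878] x [-0.005  0.012 -1.   ] y [0.799 0.602 0.003] z [ 0.602 -0.799 -0.013] F [ 0.7 -0.1  0.1] j [-1.61  0.75  0.32  1.77  0.85  1.84 -0.95]
[0.45877892 0.20486135 0.18874366] (array([ -2.6,  -0.8, 130. ]), array([-0.004, -0.013, -0.003]))
```

View pics/s6.png

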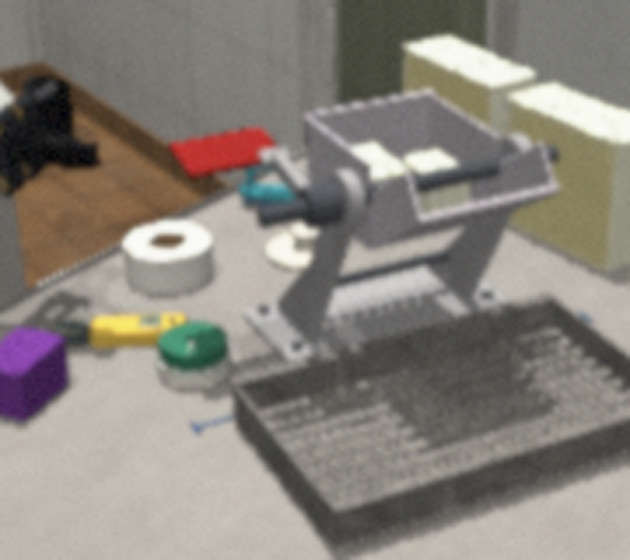

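The gripper waits at left (45,130 in the crop), the paddle at (225,150) is unmoved, the rack lies along the line. Slide in under the paddle.

Call:
{"api": "jog_arm", "payload": {"increments": [{"tx": -1,"ty": 0,"tz": 25,"wx": 0,"wy": -0.01,"wz": 0,"gripper": 0},{"tx": -2,"ty": 0,"tz": 55,"wx": 0,"wy": -0.01,"wz": 0,"gripper": 0},{"tx": -2,"ty": -1,"tz": 85,"wx": 0,"wy": -0.01,"wz": 0,"gripper": 0},{"tx": -2,"ty": -1,"tz": 112,"wx": 0,"wy": -0.01,"wz": 0,"gripper": 0},{"tx": -2,"ty": -1,"tz": 130,"wx": 0,"wy": -0.01,"wz": 0,"gripper": 0}]}}

```text
time: 11.28
position: [0.46, 0.2019, 0.1928]
tool_rot: [0.729, 1.443, -0.72]
ft_force: [-0.6, 2.8, -2.9]
grip_width: 0.003
grip_force: 1.9
```

```bash
python3 -c "
from h import *
s,M=log(); G=mt(-np.pi/4)
for th in np.arange(0,2.0,.1): print(round(th,2),rel(tcp_at(th,G),G,s,M)[0], end=' ')
print(rel(s['position'],G,s,M)[1])"
```

```text
t 11.28 pos [0.46   0.2019 0.1928] x [ 0.005  0.003 -1.   ] y [0.801 0.599 0.006] z [ 0.599 -0.801  0.   ] F [-0.6  2.8 -2.9] j [-1.51  0.67  0.4   1.96  0.98  1.67 -0.99]
0.0 [-2.   0.8 -3.1] 0.1 [-11.7   0.3  -2.5] 0.2 [-21.5  -0.8  -1.3] 0.3 [-31.2  -2.7   0.6] 0.4 [-40.7  -5.2   3.2] 0.5 [-49.9  -8.4   6.5] 0.6 [-58.8 -12.2  10.5] 0.7 [-67.1 -16.8  15.2] 0.8 [-74.9 -22.   20.5] 0.9 [-81.9 -27.8  26.4] 1.0 [-88.1 -34.1  33. ] 1.1 [-93.4 -41.   40. ] 1.2 [-97.6 -48.3  47.4] 1.3 [-100.7  -56.    55.2] 1.4 [-102.6  -63.9   63.2] 1.5 [-103.5  -70.6   70.1] 1.6 [-103.5  -77.5   77.1] 1.7 [-102.5  -84.5   84.2] 1.8 [-100.6  -91.5   91.2] 1.9 [-97.6 -98.3  98.2] [-0.008  0.    -0.006]
```

Call:
{"api": "jog_arm", "payload": {"increments": [{"tx": -4,"ty": 0,"tz": 0,"wx": 0,"wy": 0,"wz": 0,"gripper": 0},{"tx": -8,"ty": 0,"tz": 0,"wx": 0,"wy": 0,"wz": 0,"gripper": 0},{"tx": -12,"ty": -1,"tz": 0.5,"wx": 0,"wy": 0,"wz": 0,"gripper": 0},{"tx": -17,"ty": -1,"tz": 1,"wx": 0,"wy": 0,"wz": 0,"gripper": 0},{"tx": -22,"ty": -1.5,"tz": 2,"wx": 0,"wy": 0,"wz": 0,"gripper": 0}]}}

```text
time: 11.7
position: [0.4579, 0.202, 0.2104]
tool_rot: [0.727, 1.452, -0.719]
ft_force: [1.8, -4.3, -13.2]
grip_width: 0.006
grip_force: 5.5
```

Call:
{"api": "jog_arm", "payload": {"increments": [{"tx": -5.8,"ty": -1.1,"tz": 1.1,"wx": 0,"wy": 0,"wz": 0,"gripper": 0},{"tx": -11.6,"ty": -2.4,"tz": 2.4,"wx": 0,"wy": 0,"wz": 0,"gripper": 0},{"tx": -17.3,"ty": -3.9,"tz": 4,"wx": 0,"wy": 0,"wz": 0,"gripper": 0},{"tx": -22.9,"ty": -5.6,"tz": 5.8,"wx": 0,"wy": 0,"wz": 0,"gripper": 0},{"tx": -28.4,"ty": -7.6,"tz": 7.8,"wx": 0,"wy": 0,"wz": 0,"gripper": 0}]}}

```text
time: 12.12
position: [0.4568, 0.1915, 0.2417]
tool_rot: [0.723, 1.445, -0.718]
ft_force: [1.5, -0.7, -13.4]
grip_width: 0.007
grip_force: 5.4
```

```bash
python3 -c "
from h import *
s,M=log(); G=mt(-np.pi/4)
for th in np.arange(.4,1.3,.1): print(round(th,2),rel(tcp_at(th,G),G,s,M)[0], end=' ')
im=vision.get_image('side')['color'][130:290,210:390]; cv2.imwrite('pics/s7.png',cv2.resize(im,None,fx=3.5,fy=3.5,interpolation=cv2.INTER_CUBIC))"
```

```text
t 12.12 pos [0.4568 0.1915 0.2417] x [ 0.004  0.002 -1.   ] y [0.798 0.603 0.004] z [ 0.603 -0.798  0.001] F [  1.5  -0.7 -13.4] j [-1.54  0.56  0.42  2.    1.02  1.71 -0.93]
0.4 [ 8.3  3.4 -3.2] 0.5 [-0.9  0.1  0.1] 0.6 [-9.8 -3.8  4.1] 0.7 [-18.1  -8.4   8.7] 0.8 [-25.9 -13.6  14. ] 0.9 [-32.9 -19.5  19.9] 1.0 [-39.1 -25.9  26.4] 1.1 [-44.3 -32.8  33.4] 1.2 [-48.5 -40.1  40.8]
```

View pics/s7.png

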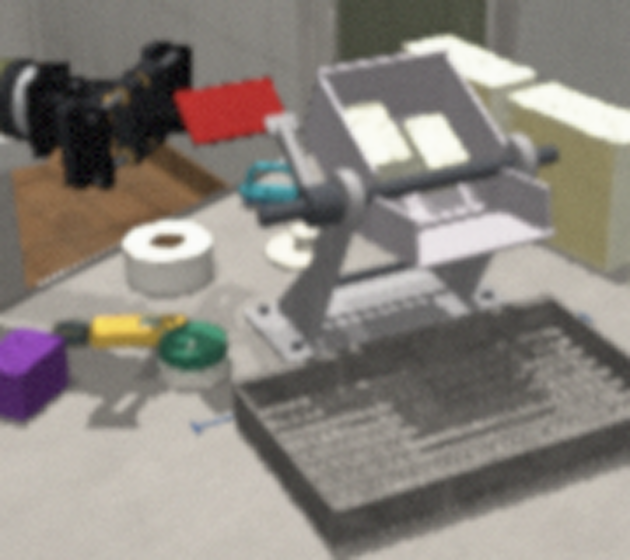

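Call:
{"api": "jog_arm", "payload": {"increments": [{"tx": -5.4,"ty": -2.3,"tz": 2.4,"wx": 0,"wy": 0,"wz": 0,"gripper": 0},{"tx": -10.6,"ty": -4.7,"tz": 4.9,"wx": 0,"wy": 0,"wz": 0,"gripper": 0},{"tx": -15.6,"ty": -7.4,"tz": 7.7,"wx": 0,"wy": 0,"wz": 0,"gripper": 0},{"tx": -20.4,"ty": -10.4,"tz": 10.7,"wx": 0,"wy": 0,"wz": 0,"gripper": 0},{"tx": -25,"ty": -13.6,"tz": 14,"wx": 0,"wy": 0,"wz": 0,"gripper": 0}]}}

```text
time: 12.58
position: [0.4546, 0.1718, 0.268]
tool_rot: [0.722, 1.442, -0.718]
ft_force: [0.5, 2.9, -11.7]
grip_width: 0.006
grip_force: 4.7
```

Call:
{"api": "jog_arm", "payload": {"increments": [{"tx": -4.3,"ty": -3.4,"tz": 3.5,"wx": 0,"wy": 0,"wz": 0,"gripper": 0},{"tx": -8.3,"ty": -7,"tz": 7.2,"wx": 0,"wy": 0,"wz": 0,"gripper": 0},{"tx": -12.1,"ty": -10.8,"tz": 11.1,"wx": 0,"wy": 0,"wz": 0,"gripper": 0},{"tx": -15.5,"ty": -14.8,"tz": 15.2,"wx": 0,"wy": 0,"wz": 0,"gripper": 0},{"tx": -18.5,"ty": -19,"tz": 19.5,"wx": 0,"wy": 0,"wz": 0,"gripper": 0}]}}

```text
time: 13.0
position: [0.4512, 0.1446, 0.2873]
tool_rot: [0.722, 1.44, -0.718]
ft_force: [0.2, 2.3, -2.8]
grip_width: 0.005
grip_force: 0.0
```

Call:
{"api": "jog_arm", "payload": {"increments": [{"tx": -2.6,"ty": -4.4,"tz": 4.4,"wx": 0,"wy": 0,"wz": 0,"gripper": 0},{"tx": -4.9,"ty": -8.9,"tz": 9,"wx": 0,"wy": 0,"wz": 0,"gripper": 0},{"tx": -6.7,"ty": -13.5,"tz": 13.6,"wx": 0,"wy": 0,"wz": 0,"gripper": 0},{"tx": -8.2,"ty": -18.2,"tz": 18.4,"wx": 0,"wy": 0,"wz": 0,"gripper": 0},{"tx": -9.2,"ty": -22.9,"tz": 23.2,"wx": 0,"wy": 0,"wz": 0,"gripper": 0}]}}

```text
time: 13.42
position: [0.4469, 0.1126, 0.297]
tool_rot: [0.721, 1.439, -0.718]
ft_force: [0.5, 7.6, -6.5]
grip_width: -0.001
grip_force: 3.6
```

```bash
python3 -c "
from h import *
s,M=log(); G=mt(-np.pi/4)
for th in np.arange(1.3,2,.1): print(round(th,2),rel(tcp_at(th,G),G,s,M)[0], end=' ')"
```

```text
t 13.42 pos [0.4469 0.1126 0.297 ] x [ 0.009 -0.002 -1.   ] y [0.798 0.603 0.006] z [ 0.603 -0.798  0.007] F [ 0.5  7.6 -6.5] j [-1.55  0.34  0.47  2.17  1.12  1.74 -0.91]
1.3 [ 3.8  7.4 -8.5] 1.4 [ 1.9 -0.6 -0.5] 1.5 [ 1.1 -7.4  6.3] 1.6 [  1.2 -14.3  13.3] 1.7 [  2.2 -21.3  20.3] 1.8 [  4.2 -28.3  27.3] 1.9 [  7.2 -35.2  34.2]
```

Call:
{"api": "jog_arm", "payload": {"increments": [{"tx": -0.6,"ty": -4,"tz": 4.1,"wx": 0,"wy": 0,"wz": 0,"gripper": 0},{"tx": -0.9,"ty": -8.1,"tz": 8.3,"wx": 0,"wy": 0,"wz": 0,"gripper": 0},{"tx": -0.9,"ty": -12.3,"tz": 12.5,"wx": 0,"wy": 0,"wz": 0,"gripper": 0},{"tx": -0.5,"ty": -16.4,"tz": 16.7,"wx": 0,"wy": 0,"wz": 0,"gripper": 0},{"tx": 0.1,"ty": -20.6,"tz": 21,"wx": 0,"wy": 0,"wz": 0,"gripper": 0}]}}

```text
time: 13.83
position: [0.4436, 0.0844, 0.2973]
tool_rot: [0.721, 1.438, -0.715]
ft_force: [-0.7, 9.5, -2.1]
grip_width: 0.008
grip_force: 3.7
```

Call:
{"api": "jog_arm", "payload": {"increments": [{"tx": 0.5,"ty": -2.5,"tz": 2.5,"wx": 0,"wy": 0,"wz": 0,"gripper": 0},{"tx": 1,"ty": -5,"tz": 5,"wx": 0,"wy": 0,"wz": 0,"gripper": 0},{"tx": 1.7,"ty": -7,"tz": 7,"wx": 0,"wy": 0,"wz": 0,"gripper": 0},{"tx": 2.3,"ty": -8.5,"tz": 8.5,"wx": 0,"wy": 0,"wz": 0,"gripper": 0},{"tx": 2.8,"ty": -9.5,"tz": 9.7,"wx": 0,"wy": 0,"wz": 0,"gripper": 0}]}}

```text
time: 14.25
position: [0.4419, 0.0707, 0.295]
tool_rot: [0.721, 1.437, -0.716]
ft_force: [-0.7, 8.2, -2.2]
grip_width: 0.006
grip_force: 3.2
```

```bash
python3 -c "
from h import *
s,M=log(); G=mt(-np.pi/4)
for th in (1.75,1.8,1.83,1.85,1.9): print(round(th,2),rel(tcp_at(th,G),G,s,M)[0], end=' ')
im=vision.get_image('side')['color'][130:290,210:390]; cv2.imwrite('pics/s8.png',cv2.resize(im,None,fx=3.5,fy=3.5,interpolation=cv2.INTER_CUBIC))"
```

```text
t 14.25 pos [0.4419 0.0707 0.295 ] x [ 0.011 -0.003 -1.   ] y [0.797 0.604 0.007] z [ 0.604 -0.797  0.009] F [-0.7  8.2 -2.2] j [-1.55  0.28  0.49  2.26  1.16  1.73 -0.95]
1.75 [ 1.   4.5 -6.6] 1.8 [ 2.1  1.  -3.1] 1.83 [ 2.9 -1.1 -1. ] 1.85 [ 3.5 -2.4  0.4] 1.9 [ 5.1 -5.9  3.8]
```

View pics/s8.png

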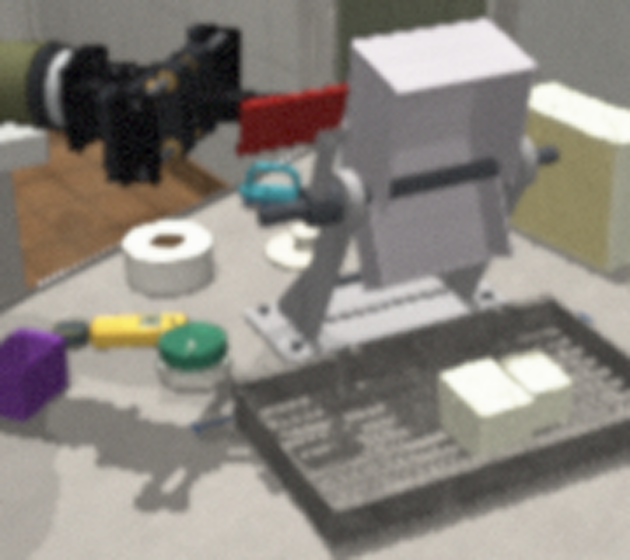

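Both cheese pieces lie in the rack, the pan is nearly upside down. Press on gently until the stop shows in the force.

Call:
{"api": "jog_arm", "payload": {"increments": [{"tx": 0.3,"ty": -0.8,"tz": 0.8,"wx": 0,"wy": 0,"wz": 0,"gripper": 0},{"tx": 0.6,"ty": -1.6,"tz": 1.6,"wx": 0,"wy": 0,"wz": 0,"gripper": 0},{"tx": 0.8,"ty": -2.2,"tz": 2.2,"wx": 0,"wy": 0,"wz": 0,"gripper": 0},{"tx": 1,"ty": -2.8,"tz": 2.8,"wx": 0,"wy": 0,"wz": 0,"gripper": 0},{"tx": 1,"ty": -2.8,"tz": 2.8,"wx": 0,"wy": 0,"wz": 0,"gripper": 0}]}}

```text
time: 14.72
position: [0.4413, 0.0667, 0.2942]
tool_rot: [0.721, 1.436, -0.717]
ft_force: [0.8, 6.8, -2.1]
grip_width: 0.006
grip_force: 2.8
```

Call:
{"api": "jog_arm", "payload": {"increments": [{"tx": 0.3,"ty": -0.8,"tz": 0.8,"wx": 0,"wy": 0,"wz": 0,"gripper": 0},{"tx": 0.6,"ty": -1.6,"tz": 1.6,"wx": 0,"wy": 0,"wz": 0,"gripper": 0},{"tx": 0.8,"ty": -2.2,"tz": 2.2,"wx": 0,"wy": 0,"wz": 0,"gripper": 0},{"tx": 1,"ty": -2.8,"tz": 2.8,"wx": 0,"wy": 0,"wz": 0,"gripper": 0},{"tx": 1,"ty": -2.8,"tz": 2.8,"wx": 0,"wy": 0,"wz": 0,"gripper": 0}]}}

```text
time: 15.13
position: [0.4414, 0.0654, 0.2936]
tool_rot: [0.718, 1.437, -0.712]
ft_force: [-3.2, 14.3, 0.4]
grip_width: 0.002
grip_force: 6.0
```

Call:
{"api": "jog_arm", "payload": {"increments": [{"tx": 0,"ty": 2,"tz": -6,"wx": 0,"wy": 0,"wz": 0,"gripper": 0},{"tx": 0,"ty": 5,"tz": -25,"wx": 0,"wy": 0,"wz": 0,"gripper": 0},{"tx": 0,"ty": 5,"tz": -60,"wx": 0,"wy": 0,"wz": 0,"gripper": 0},{"tx": 0,"ty": 5,"tz": -90,"wx": 0,"wy": 0,"wz": 0,"gripper": 0},{"tx": 0,"ty": 5,"tz": -110,"wx": 0,"wy": 0,"wz": 0,"gripper": 0}]}}

```text
time: 15.55
position: [0.3764, 0.1531, 0.2929]
tool_rot: [0.723, 1.434, -0.722]
ft_force: [0.8, -0.4, 0.5]
grip_width: 0.008
grip_force: 0.0
```

Run:
```python
from h import *
log(); out=[]
t=vision.get_image('top')['color']; s=vision.get_image('side')['color']; cv2.imwrite('pics/t9.png',t);cv2.imwrite('pics/s9.png',s)
a=cv2.resize(t[120:300,190:410],None,fx=1.8,fy=1.8,interpolation=cv2.INTER_CUBIC); b=cv2.resize(s[130:300,210:400],None,fx=2.1,fy=2.1,interpolation=cv2.INTER_CUBIC)
H=max(a.shape[0],b.shape[0]); p=lambda x:cv2.copyMakeBorder(x,0,H-x.shape[0],0,0,0)
cv2.imwrite('pics/f9.png',np.hstack([p(a),p(b)]))
# rack edge vs line, before/after tipping
for f in('pics/t3.png','pics/t9.png'):
    T['color']=cv2.imread(f); g=rect(T,.043,-.22,.14,-.24,.02)[...,1].astype(int)
    for a0,b0 in((-.205,-.15),(-.15,-.09),(.03,.08),(.08,.12)): print(f,(a0,b0),g[4:36:2,int((a0+.22)*1000):int((b0+.22)*1000)].mean(1).round().astype(int).tolist())
```

```text
t 15.55 pos [0.3764 0.1531 0.2929] x [ 0.012 -0.005 -1.   ] y [0.8   0.6   0.006] z [ 0.599 -0.8    0.011] F [ 0.8 -0.4  0.5] j [-1.65  0.36  0.4   2.15  0.99  1.86 -0.95]
pics/t3.png (-0.205, -0.15) [169, 169, 169, 169, 170, 173, 169, 145, 116, 112, 135, 154, 154, 155, 160, 136]
pics/t3.png (-0.15, -0.09) [173, 173, 174, 175, 176, 180, 176, 150, 122, 125, 156, 176, 175, 181, 184, 148]
pics/t3.png (0.03, 0.08) [188, 188, 188, 187, 186, 189, 185, 162, 132, 133, 158, 169, 167, 173, 168, 129]
pics/t3.png (0.08, 0.12) [187, 187, 187, 187, 187, 190, 182, 155, 132, 139, 162, 173, 170, 176, 174, 131]
pics/t9.png (-0.205, -0.15) [184, 184, 184, 184, 185, 188, 185, 160, 131, 126, 149, 169, 168, 169, 172, 143]
pics/t9.png (-0.15, -0.09) [184, 184, 183, 183, 184, 186, 181, 156, 128, 128, 155, 173, 172, 176, 180, 145]
pics/t9.png (0.03, 0.08) [183, 183, 183, 182, 182, 184, 180, 158, 128, 131, 155, 165, 163, 170, 165, 127]
pics/t9.png (0.08, 0.12) [182, 182, 182, 182, 182, 184, 177, 151, 129, 136, 158, 168, 165, 171, 169, 129]
```

View pics/f9.png

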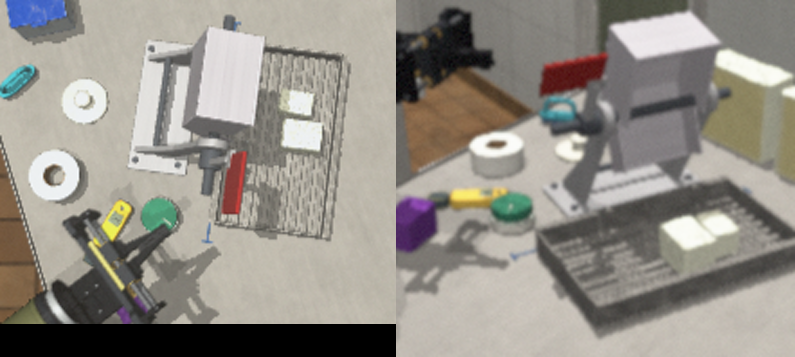

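The final picture shows both cheese pieces in the rack at (297,103) and (302,135). The paddle at (233,183) is over at its stop, the rack has not moved since it was placed, and the other objects are still in place.

```bash
python3 -c "
from bench import ctrl
print(ctrl.close_job())"
```

```text
the job is handed in; nothing more can be done
None
```

The job is handed in at about 15.7 s of the 72 s allowed: the rack's rim edge is on the blue line (within about 0.5 mm at the near end, parallel along its length), the pan is tipped to its stop, both cheese pieces are in the rack, and the other objects look undisturbed in the final pictures.

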